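# Change the die in the sweet-stamping press

### The job

Change the stamping press over from the round die to the fish die: draw the round die forward from under the press's lip, and slide the fish die in, fully home against the back stop. The bars die was left in the round die's cradle and the fish die in the bars die's cradle, so put the round and the bars die away in their own cradles, those marked with the same figure; the fish's empty cradle may serve for parking on the way, but is left empty. Leave the dies lying flat and square in their places, and the small jar and the rubber blower standing where they are.

Things in the scene. Friction and masses are not known exactly. Their poses are not given: they have to be found in the camera images.
- die_round: Loose aluminium block, 90 (x) x 54 (y) x 24 mm high, 0.3 kg, raised dark steel figure 3 mm high in the middle of its top: one plain disc 40 mm across. Origin: centre of its underside, x lengthwise. Grasped across its 54 mm width; may lie either way round in its place. Starts in the press, up to 5 mm short of the stop.
- die_fish: Loose aluminium block, 90 (x) x 54 (y) x 24 mm high, 0.3 kg, raised dark steel figure 3 mm high in the middle of its top: a fish 42 mm long with a fan tail. Origin: centre of its underside, x lengthwise. Grasped across its 54 mm width; may lie either way round in its place. Starts in the bars cradle.
- die_bars: Loose aluminium block, 90 (x) x 54 (y) x 24 mm high, 0.3 kg, raised dark steel figure 3 mm high in the middle of its top: three parallel bars 42 x 8 mm each. Origin: centre of its underside, x lengthwise. Grasped across its 54 mm width; may lie either way round in its place. Starts in the round cradle.
- press: Fixed grey stamping press standing open, x pointing from its open front to the stop. Steel bed 48 mm wide, 50 mm above the table, 92 mm before to 47 mm behind the origin; casting beside it 36 mm high. Upper platen folded back from 85 mm behind the origin, up to 160 mm high. Origin: on the table under the middle of a die fully home (die origin then 50 mm above it, same axes).
- press_lip (a point): Middle of the press lip's front lower edge: 27 mm behind the press origin, 29 mm above the bed (5 mm over a die). The lip, 8 mm thick, overhangs the last 18 mm of a die that is home; under it the stop, 45 mm behind the origin, and side cheeks 68 mm apart. A die must slide 20 mm or more to -x before it lifts; it goes in from in front of the lip, sliding to +x up to the stop.
- cradle_round: Fixed wooden cradle, open along its sides, on its front ledge (92 mm to -x of the origin) a dark steel figure: one plain disc 40 mm across. Holds the bars die at the start. Bed 48 mm wide, 22 mm above the table, between end blocks 110 mm apart (tops 38 mm high at +x, 32 at -x). Origin: on the table under the middle of the die's place (a die there has its origin 22 mm above it, same axes).
- cradle_fish: Fixed wooden cradle, open along its sides, on its front ledge (92 mm to -x of the origin) a dark steel figure: a fish 42 mm long with a fan tail. Empty at the start. Bed 48 mm wide, 22 mm above the table, between end blocks 110 mm apart (tops 38 mm high at +x, 32 at -x). Origin: on the table under the middle of the die's place (a die there has its origin 22 mm above it, same axes).
- cradle_bars: Fixed wooden cradle, open along its sides, on its front ledge (92 mm to -x of the origin) a dark steel figure: three parallel bars 42 x 8 mm each. Holds the fish die at the start. Bed 48 mm wide, 22 mm above the table, between end blocks 110 mm apart (tops 38 mm high at +x, 32 at -x). Origin: on the table under the middle of the die's place (a die there has its origin 22 mm above it, same axes).
- jar: Loose bystander, to be left alone: small lidded jar, 40 mm across, 52 mm high. Stands between the places and a little behind them. Origin: centre of its underside.
- blower: Loose bystander, to be left alone: red rubber blower bulb, nozzle up, 41 mm across, 78 mm high. Stands between the places and a little behind them. Origin: centre of its underside.

How it is judged (in metres and radians):
At the end, for the whole second after the job is handed in: The fish die lies flat on the press bed under the lip, within 8 mm of fully home, within 10 mm sideways and 0.15 rad of square; the round die and the bars die lie flat on the beds of their own cradles, within 13 mm lengthways, 12 mm sideways and 0.2 rad; all three are released and at rest (y of die_fish in the frame of press between -0.01 and 0.01 m and x of die_fish in the frame of press between -0.008 and 0.008 m and z of die_fish in the frame of press between 0.046 and 0.054 m and angle between each of die_fish, die_round, die_bars's own z axis and vertical below 0.08 rad and angle between the x axis of die_fish and the x axis of press, either way round below 0.15 rad and linear speed of each of die_fish, die_round, die_bars below 0.02 m/s and angular speed of each of die_fish, die_round, die_bars below 0.2 rad/s and y of die_round in the frame of cradle_round between -0.012 and 0.012 m and x of die_round in the frame of cradle_round between -0.013 and 0.013 m and z of die_round in the frame of cradle_round between 0.018 and 0.026 m and angle between the x axis of die_round and the x axis of cradle_round, either way round below 0.2 rad and y of die_bars in the frame of cradle_bars between -0.012 and 0.012 m and x of die_bars in the frame of cradle_bars between -0.013 and 0.013 m and z of die_bars in the frame of cradle_bars between 0.018 and 0.026 m and angle between the x axis of die_bars and the x axis of cradle_bars, either way round below 0.2 rad); the robot touches nothing.
It fails at once if the small lidded jar is knocked over or shifted by more than 30 mm (angle between jar's own z axis and vertical above 0.5 rad or distance of jar from where it was at the start of the episode above 0.03 m).
It fails at once if the red rubber blower bulb is knocked over or shifted by more than 30 mm (angle between blower's own z axis and vertical above 0.5 rad or distance of blower from where it was at the start of the episode above 0.03 m).
It also fails if it takes over 112 s, if anything falls off the work surface, if the arm or the gripper's body presses on something with over 40 N, if the wrist force passes 120 N, or if a joint passes its speed limit or range.

### The arm

A 6-joint arm with a two-finger parallel gripper is mounted at the origin on the work surface. World frame = base frame: x ahead of the robot, y to its left, z up, the work surface at z = 0. Lengths are in mm, angles in rad, forces in N, time in s.
With the tool pointing down it reaches from about 300 to 775 mm from the base axis. Payload 14.6 kg.
Tool frame: the origin (TCP) lies midway between the tips of the shut fingers; the grasp point (between the pads) lies manip.grasp_offset behind it (manip.grasp_offset is the distance from the TCP to the grasp point, in mm); z points along the fingers, y is the direction in which the jaws open and shut (so a half turn about z gives the same grasp; the last joint's range is limited). The gripper opens to 94 mm and grips with 3 to 60 N. Pads are 16 mm wide; open, the fingers measure 119 mm over their backs; the gripper's body (75 mm by 177 mm) begins 78 mm behind the grasp point.
Start: joints at [-1.372, 0.3, 1.521, -0, 1.321, -0.067], TCP at [144.468, -530.677, 178.746] pointing down, gripper open.
Joint ranges: [-3.03, 3.03], [-0.79, 2.21], [0.23, 2.52], [-1.04, 4.18], [0, 3.07], [-2.55, 2.55]. Speed limits (rad/s): [2.22, 2.22, 2.57, 3.14, 3.14, 3.14].

### API

Orientations are given as [roll, pitch, yaw] about the fixed x, y, z axes, in that order (R = Rz(yaw) Ry(pitch) Rx(roll)).
In Python, from cell import monitor, vision, order, manip gives the robot as it stands.
- The arm moves only by the shell command python3 -m jog 'ROWS' [FORCE]. ROWS is JSON, a list of rows, each a list of 7 numbers: the shift along the tool's x, y, z in cm, then the turn, a rotation vector about the tool's x, y, z in rad, then the opening in per cent of the stroke, from 0 (shut) to 100 (fully open). In form: [[tx, ty, tz, rx, ry, rz, jaw], ...]. A call has 1 to 8 rows; each row shifts and turns the commanded pose from where the row before left it, along the tool's axes as they then stand; what a row does not reach is not made up. A row lasts 1/10 s, in which the tool goes at most 50 mm and 8.59 degrees, less where a joint would pass 70% of its speed; a pose out of reach is approached as far as the arm can. A call is refused whole if a number of a shift passes 5 or a number of a turn 0.15, either way. A call with a gripper value outside its range is refused whole. The fingers move at their own pace and stop on an object; FORCE is the grip in N (left out, the last holds). Time passes only in rows, so rows that do not move let the fingers close. It gives the time, the measured TCP pose, the force and the opening at its end, in the units of the state.
- monitor.read_state(): the state, without advancing time (a new reading comes with each control period).
- vision.camera(name): name is "scene" or "top" or "wrist"; returns a dict with "color" (480x640x3 uint8, blue, green, red), "fx", "fy", "cx", "cy" (pixels), "cam_to_world" (4x4, takes a point from camera to world coordinates); the wrist camera has in their place "tool_from_camera" (4x4, takes a point from camera to tool coordinates, whose origin is the TCP and whose axes are the flange's). Camera axes: x right, y down, z forward; pixel columns grow to the right and rows downward; lengths in mm; the calibration is good to about 2 mm. A picture is of the moment at which its call begins: read the wrist's pose just before it. There is no depth.
- order.sign_off(): hands the job in, once; it reports no verdict.
The state is a dict: "clock": time; "joints": joint angles; "qd": joint speeds; "effort": joint torques, N m; "eef_pos": TCP position; "eef_rot": TCP orientation; "wrist_force": force on the tool from outside, world axes, zero at the start; "moment": the same for the moment, N m; "finger_gap": finger opening in mm.
Only numpy, scipy, OpenCV 4.12 (cv2) and the standard library are available. Lean on these libraries where they do the work, as an engineer would, in place of code of your own. Each camera call takes 0.05 s, during which the arm holds its last target.

## Working session

There is one attempt and no reset: what is moved stays moved. The work goes in short steps, Python scripts to look and compute and a shell command to move; the robot and the scene stay as the last step left them, time stands still between calls to the robot, and variables do not carry over. Pictures are saved under pics/ and viewed, and the job is handed in when it is done.

```bash
ls; mkdir -p pics; python3 - <<'E'
from cell import monitor, vision, order, manip
import cv2
s=monitor.read_state()
print(s, manip.grasp_offset)
for n in ("scene","top","wrist"):
    c=vision.camera(n); cv2.imwrite(f"pics/{n}0.png",c["color"])
    print(n,c["fx"],c["fy"],c["cx"],c["cy"]); print(c.get("cam_to_world",c.get("tool_from_camera")))
E
```

```text
pics
{'clock': 0.0, 'joints': array([-1.37160106e+00,  3.00441896e-01,  1.52158468e+00,  1.97188903e-05,
        1.32068348e+00, -6.65840860e-02]), 'qd': array([-4.36305368e-04,  2.71123266e-05, -9.18474916e-04,  7.69304927e-04,
        6.68367514e-04,  4.37467739e-04]), 'effort': array([-9.06270907e-04, -5.31805301e+01, -3.52737021e+01,  7.06948643e-02,
        2.43975531e-02, -7.58648594e-05]), 'eef_pos': array([ 144.41749897, -530.4013718 ,  178.20084039]), 'eef_rot': array([-3.14047900e+00, -9.34039240e-05,  2.65774406e-01]), 'wrist_force': array([-0.64791105,  0.57538043, -0.49419088]), 'moment': array([ 0.03220509, -0.0213362 ,  0.00930445]), 'finger_gap': 94.21119747316058} 18.8
scene 442.4434177762956 442.4434177762956 314.6510127364931 239.73297410712811
[[ 6.73480212e-01  4.23459160e-01 -6.05893344e-01  1.12113844e+03]
 [ 7.39195793e-01 -3.89949711e-01  5.49116384e-01 -4.86095106e+02]
 [-3.73957169e-03 -8.17692829e-01 -5.75642643e-01  6.13660193e+02]
 [ 0.00000000e+00  0.00000000e+00  0.00000000e+00  1.00000000e+00]]
top 433.0392314777459 433.0392314777459 320.72973535903844 236.52660925854047
[[ 4.97503093e-03 -9.89047790e-01  1.47511758e-01  4.52793245e+02]
 [-9.99987624e-01 -4.91833459e-03  7.49102379e-04 -7.30350200e+00]
 [-1.53858724e-05 -1.47513659e-01 -9.89060018e-01  8.93186214e+02]
 [ 0.00000000e+00  0.00000000e+00  0.00000000e+00  1.00000000e+00]]
wrist 396.6073974252983 396.6073974252983 325.38690943356215 244.07465874483913
[[-3.83592431e-04 -9.61104129e-01 -2.76185999e-01  8.02320368e+01]
 [ 9.99999487e-01 -6.27466248e-04  7.94639003e-04 -5.54237586e-01]
 [-9.37028219e-04 -2.76185552e-01  9.61103877e-01 -2.06035098e+02]
 [ 0.00000000e+00  0.00000000e+00  0.00000000e+00  1.00000000e+00]]
```

View pics/top0.png

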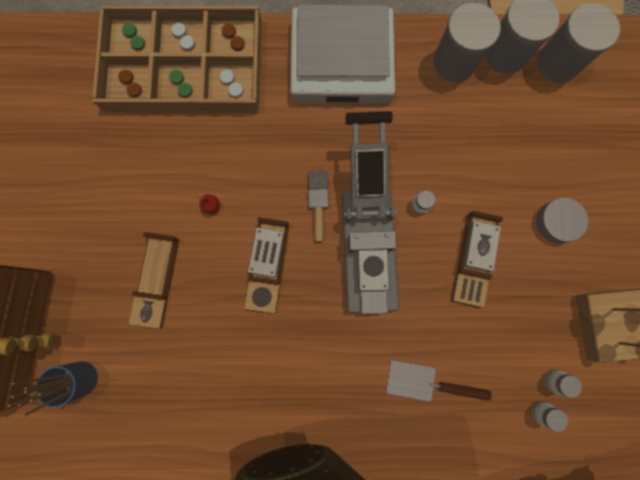

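View pics/scene0.png

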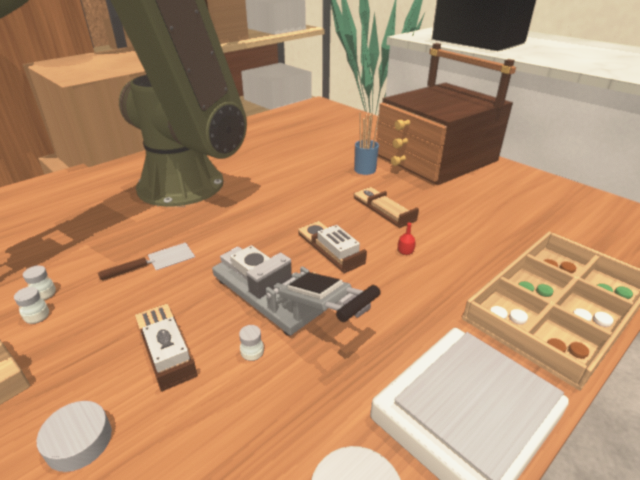

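The top view shows the cradles left to right: fish, empty (155,275); round, holding bars (265,255); press with the round die (372,270); bars, holding fish (480,250). The blower is at (209,204) and the jar at (424,202).

```bash
python3 - <<'E'
import cv2
a=cv2.imread("pics/top0.png")
c=a[180:330,120:320]; d=a[180:330,320:520]
o=cv2.resize(c,None,fx=4,fy=4,interpolation=cv2.INTER_CUBIC);cv2.imwrite("pics/cropL.png",o)
o=cv2.resize(d,None,fx=4,fy=4,interpolation=cv2.INTER_CUBIC);cv2.imwrite("pics/cropR.png",o)
E
```

```text
(no output)
```

View pics/cropL.png

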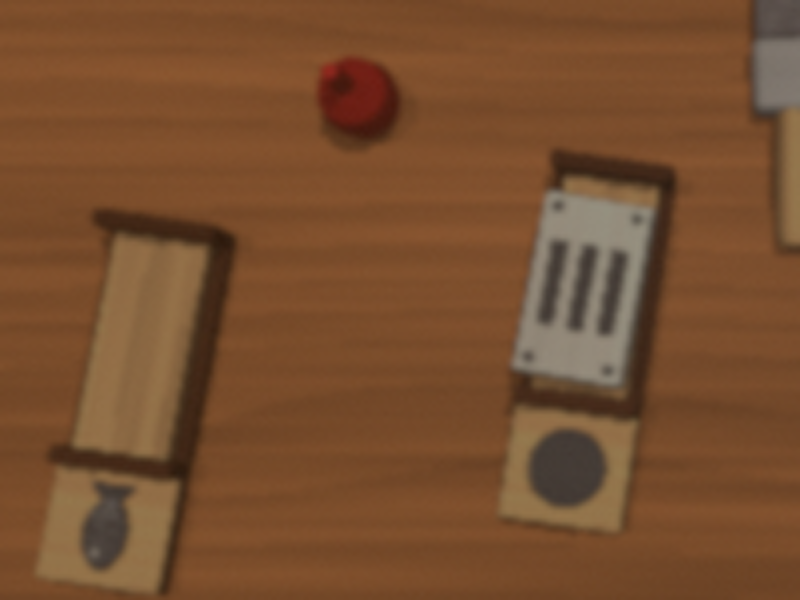

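View pics/cropR.png

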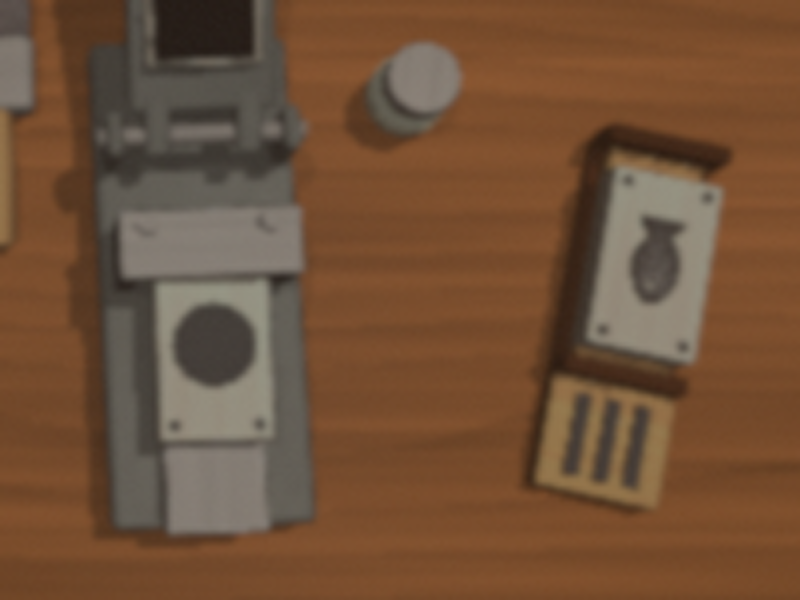

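```bash
cat > h.py <<'E'
import numpy as np, cv2
from cell import monitor, vision, manip
from scipy.spatial.transform import Rotation as R
def rayplane(c,T,uv,z):
    uv=np.atleast_2d(uv).astype(float)
    d=np.c_[(uv[:,0]-c["cx"])/c["fx"],(uv[:,1]-c["cy"])/c["fy"],np.ones(len(uv))]@T[:3,:3].T
    o=T[:3,3]; t=(z-o[2])/d[:,2]
    return o+t[:,None]*d
def grab(name,out=None):
    s=monitor.read_state(); c=vision.camera(name)
    if name=="wrist":
        W=np.eye(4);W[:3,:3]=R.from_euler("xyz",s["eef_rot"]).as_matrix();W[:3,3]=s["eef_pos"]
        T=W@c["tool_from_camera"]
    else: T=c["cam_to_world"]
    if out: cv2.imwrite("pics/"+out,c["color"])
    return s,c,T
def proj(c,T,P):
    q=(np.atleast_2d(P)-T[:3,3])@T[:3,:3]
    return np.c_[c["fx"]*q[:,0]/q[:,2]+c["cx"],c["fy"]*q[:,1]/q[:,2]+c["cy"]]
def blobs(img,mask,box,mn=30):
    x0,y0,x1,y1=box
    m=np.zeros(mask.shape,np.uint8); m[y0:y1,x0:x1]=mask[y0:y1,x0:x1]
    cs,_=cv2.findContours(m,cv2.RETR_EXTERNAL,cv2.CHAIN_APPROX_NONE)
    return sorted([k for k in cs if cv2.contourArea(k)>mn],key=cv2.contourArea,reverse=True)
E
python3 - <<'E'
from h import *
s,c,T=grab("top")
im=c["color"];hsv=cv2.cvtColor(im,cv2.COLOR_BGR2HSV);H,S,V=cv2.split(hsv)
for p in [(152,250),(265,240),(372,300),(360,266),(356,275),(480,230),(378,306),(374,239),(155,275),(165,305)]: print(p,hsv[p[1],p[0]])
light=((S<60)&(V>125)).astype(np.uint8)*255
dark=((S<70)&(V<95)).astype(np.uint8)*255
for nm,box,z in [("bars die",(240,215,292,280),46),("fish die",(458,215,504,274),46),("round die",(357,249,390,290),74)]:
    for k in blobs(im,light,box)[:2]:
        r=cv2.minAreaRect(k); b=cv2.boxPoints(r); P=rayplane(c,T,b,z)
        print(nm,"px",np.round(b,1).tolist(),"ctr",rayplane(c,T,r[0],z).round(1)); print(P.round(1).tolist(), [np.linalg.norm(P[i]-P[i-1]).round(1) for i in range(4)])
for nm,box,z in [("fishledge",(132,298,165,327),22),("roundledge",(246,283,280,312),22),("barsledge",(455,276,490,305),22),("rounddisc",(360,252,387,279),77),("fishfig",(470,230,495,258),49)]:
    for k in blobs(im,dark,box,15)[:3]:
        m=cv2.moments(k);u=(m["m10"]/m["m00"],m["m01"]/m["m00"]);print(nm,cv2.contourArea(k),np.round(u,1),rayplane(c,T,u,z).round(1))
red=((H<8)|(H>172))&(S>180)&(V<200)
E
```

```text
(152, 250) [ 15 133 144]
(265, 240) [ 18  42 141]
(372, 300) [ 17  31 130]
(360, 266) [ 21  39 138]
(356, 275) [16 39 72]
(480, 230) [ 23  38 149]
(378, 306) [ 14  33 131]
(374, 239) [ 15  30 134]
(155, 275) [ 15 132 139]
(165, 305) [ 13 163  69]
bars die px [[248.0, 271.1000061035156], [256.3999938964844, 227.10000610351562], [282.29998779296875, 232.10000610351562], [273.8999938964844, 276.0]] ctr [[548.7 102.6  46. ]]
[[510.1, 135.1, 46.0], [597.4, 121.1, 46.0], [587.7, 69.6, 46.0], [500.8, 84.3, 46.0]] [np.float64(51.6), np.float64(88.4), np.float64(52.4), np.float64(88.2)]
fish die px [[466.6000061035156, 265.29998779296875], [473.8999938964844, 221.5], [499.8999938964844, 225.8000030517578], [492.6000061035156, 269.6000061035156]] ctr [[ 562.8 -327.2   46. ]]
[[523.6, -292.7, 46.0], [610.9, -311.1, 46.0], [602.4, -362.2, 46.0], [515.4, -343.1, 46.0]] [np.float64(51.0), np.float64(89.2), np.float64(51.8), np.float64(89.1)]
round die px [[358.8999938964844, 250.8000030517578], [386.3999938964844, 249.89999389648438], [387.6000061035156, 288.79998779296875], [360.20001220703125, 289.70001220703125]] ctr [[ 511.9 -106.3   74. ]]
[[547.8, -79.5, 74.0], [549.8, -131.7, 74.0], [476.3, -132.8, 74.0], [474.4, -81.3, 74.0]] [np.float64(73.5), np.float64(52.3), np.float64(73.5), np.float64(51.6)]
fishledge 96.0 [146.2 311.5] [[430.6 338.7  22. ]]
roundledge 200.5 [261.3 296.6] [[461.1 111.2  22. ]]
rounddisc 279.0 [373.  265.7] [[ 519.3 -105.6   77. ]]
fishfig 151.5 [483.5 244.8] [[ 563.8 -326.6   49. ]]
```

```bash
cat >> h.py <<'E'
def go(x,y,z,yaw):
    s=monitor.read_state(); p=s["eef_pos"]; r=s["eef_rot"]
    M=R.from_euler("xyz",[np.pi,0,yaw]).as_matrix()
    d=M.T@(np.array([x,y,z])-p)/10
    rv=(R.from_euler("xyz",r).inv()*R.from_matrix(M)).as_rotvec()
    print("t",round(s["clock"],2),"pos",p.round(1),"rot",r.round(3),"F",s["wrist_force"].round(1),"gap",round(s["finger_gap"],1))
    print("turn first",rv.round(3),"then shift cm",d.round(2))
E
python3 -c "
from h import *
go(505,-106,180,0.024)"
```

```text
t 0.2 pos [ 144.4 -530.5  178.4] rot [-3.141 -0.     0.266] F [-0.5 -0.4  0.1] gap 94.1
turn first [-0.001  0.     0.242] then shift cm [ 37.07 -41.57  -0.16]
```

```bash
python3 -m jog '[[0,0,0,0,0,0.12,100],[0,0,0,0,0,0.12,100],[3,-3.5,0,0,0,0,100],[3.3,-3.7,0,0,0,0,100],[3.3,-3.7,0,0,0,0,100],[3.3,-3.7,0,0,0,0,100],[3.3,-3.7,0,0,0,0,100],[3.3,-3.7,0,0,0,0,100]]'; python3 -m jog '[[3.3,-3.7,0,0,0,0,100],[3.3,-3.7,0,0,0,0,100],[3.3,-3.7,0,0,0,0,100],[3.3,-3.7,0,0,0,0,100],[2.7,-3.7,0,0,0,0,100],[1.5,-1.5,0,0,0,0,100],[0,0,0,0,0,0,100],[0,0,0,0,0,0,100]]'; python3 -c "
from h import *
go(505,-106,180,0.024)
grab('wrist','w1.png')"
```

```text
clock: 1.0
eef_pos: [334.6, -304.0, 178.8]
eef_rot: [3.141, -0.0, 0.025]
wrist_force: [0.8, -0.6, 0.5]
finger_gap: 93.8
clock: 1.8
eef_pos: [502.2, -101.3, 178.5]
eef_rot: [-3.142, 0.001, 0.027]
wrist_force: [-0.4, 0.4, 0.0]
finger_gap: 93.9
t 1.8 pos [ 502.2 -101.3  178.5] rot [-3.142e+00  1.000e-03  2.700e-02] F [-0.4  0.4  0. ] gap 93.9
turn first [-0.     0.001  0.003] then shift cm [ 0.27  0.47 -0.15]
```

View pics/w1.png

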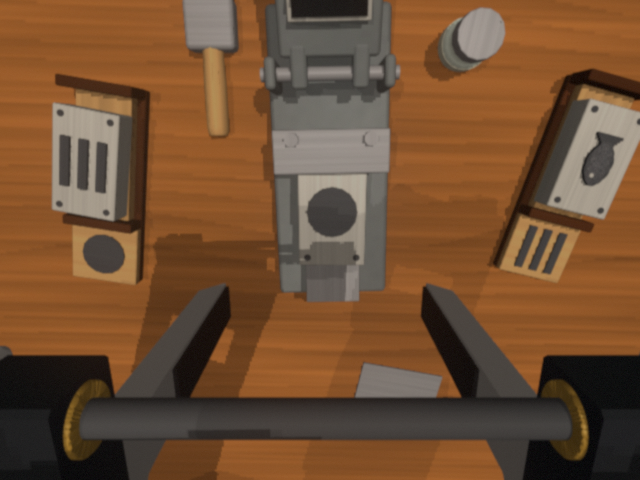

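```bash
python3 - <<'E'
import cv2
a=cv2.imread("pics/w1.png")
cv2.imwrite("pics/w1p.png",cv2.resize(a[110:310,255:405],None,fx=4,fy=3,interpolation=cv2.INTER_CUBIC)) 
cv2.imwrite("pics/w1r.png",cv2.resize(a[60:290,490:640],None,fx=2.6,fy=2.6,interpolation=cv2.INTER_CUBIC))
cv2.imwrite("pics/w1l.png",cv2.resize(a[60:290,30:180],None,fx=2.6,fy=2.6,interpolation=cv2.INTER_CUBIC))
E
```

```text
(no output)
```

View pics/w1p.png

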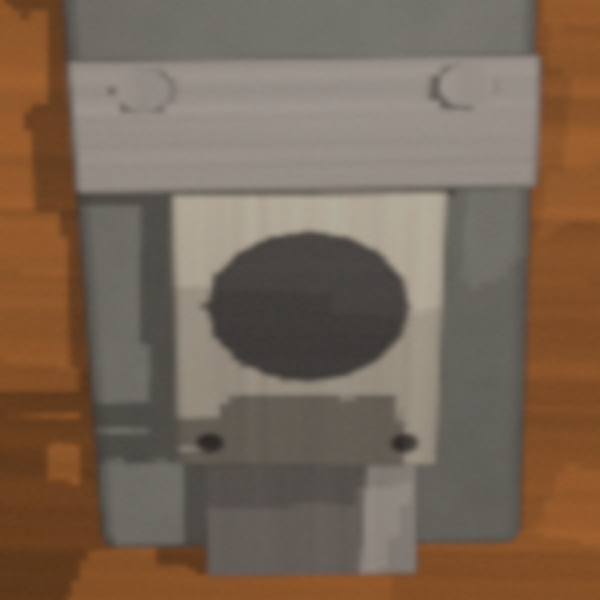

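View pics/w1r.png

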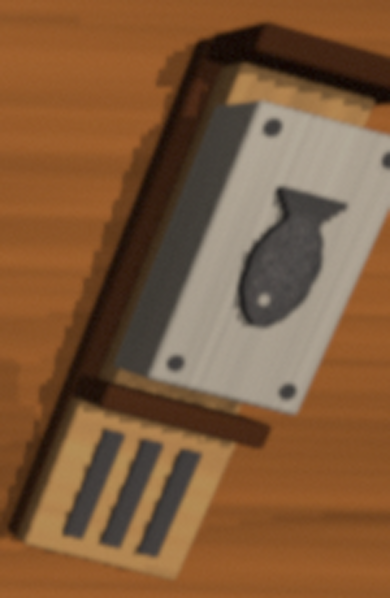

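View pics/w1l.png

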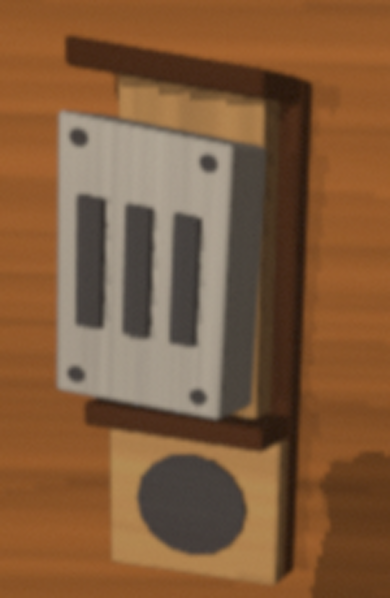

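```bash
python3 - <<'E'
from h import *
s,c,T=grab("wrist"); st,ct,Tt=grab("top")
def P(n,uv,z): print(n,rayplane(c,T,uv,z).round(1).tolist())
P("bed front",[(306.75,301.3),(359,301.3)],50)
P("lip front top",[(274.5,173.7),(388.75,172)],87)
P("die front",[(300.5,264.7),(364,264.7)],74)
P("die sides at lip",[(298,175),(366.5,174)],74)
P("disc",(332,212),77)
def cr(p,ox): return np.array(p)/2.6+np.array([ox,60])
P("fish die",[cr(p,490) for p in [(258,102),(150,375),(298,412)]],46)
P("bars die",[cr(p,30) for p in [(60,111),(234,144),(219,417),(57,388)]],46)
P("round rear block in edge top",[cr(p,30) for p in [(70,62),(268,95)]],38)
P("round front block out edge top",[cr(p,30) for p in [(87,422),(263,448)]],32)
def tri(uw,ut):
    A=[];
    for cc,TT,u in((c,T,uw),(ct,Tt,ut)):
        d=TT[:3,:3]@[(u[0]-cc["cx"])/cc["fx"],(u[1]-cc["cy"])/cc["fy"],1];A.append((TT[:3,3],d/np.linalg.norm(d)))
    M=sum(np.eye(3)-np.outer(d,d) for o,d in A);b=sum((np.eye(3)-np.outer(d,d))@o for o,d in A)
    x=np.linalg.solve(M,b);return x.round(1),[np.linalg.norm(np.cross(x-o,d)).round(1) for o,d in A]
print("round ledge",tri(cr((191,503),30),(261.3,296.6)))
print("bars ledge",tri(cr((131,493),490),(320+606/4,180+440/4)))
print("round disc",tri((332,212),(373,265.7)))
print("jar lid",tri((482,35),(425.5,199.5)))
for z in(16,22):
  P("round ledge z%d"%z,cr((191,503),30),z);P("bars ledge",cr((131,493),490),z)
  P("ledge outl bars",[cr(p,490) for p in [(25,540),(175,578),(238,440)]],z)
  P("ledge outl round",[cr(p,30) for p in [(111,562),(278,583),(110,432)]],z)
E
```

```text
bed front [[431.0, -86.4, 50.0], [432.2, -134.3, 50.0]]
lip front top [[550.1, -62.7, 87.0], [553.4, -147.4, 87.0]]
die front [[474.6, -81.8, 74.0], [475.9, -134.3, 74.0]]
die sides at lip [[548.1, -79.3, 74.0], [550.2, -132.4, 74.0]]
disc [[520.2, -106.4, 77.0]]
fish die [[611.3, -311.3, 46.0], [525.4, -293.2, 46.0], [514.1, -345.2, 46.0]]
bars die [[597.8, 120.1, 46.0], [589.4, 67.3, 46.0], [501.8, 82.7, 46.0], [510.3, 135.4, 46.0]]
round rear block in edge top [[612.8, 119.7, 38.0], [604.6, 58.8, 38.0]]
round front block out edge top [[495.5, 136.6, 32.0], [487.6, 76.1, 32.0]]
round ledge (array([461.5, 112.1,  17.6]), [np.float64(0.5), np.float64(0.5)])
bars ledge (array([ 476.4, -309.7,   18.6]), [np.float64(0.2), np.float64(0.2)])
round disc (array([ 519.6, -106.3,   73.4]), [np.float64(0.3), np.float64(0.3)])
jar lid (array([ 650.5, -211. ,   67.7]), [np.float64(0.5), np.float64(0.5)])
round ledge z16 [[461.4, 113.3, 16.0]]
bars ledge [[475.8, -311.3, 16.0]]
ledge outl bars [[456.3, -274.4, 16.0], [442.4, -334.1, 16.0], [497.1, -347.2, 16.0]]
ledge outl round [[437.0, 146.8, 16.0], [430.0, 84.2, 16.0], [488.0, 139.5, 16.0]]
round ledge z22 [[463.3, 109.8, 22.0]]
bars ledge [[477.5, -307.9, 22.0]]
ledge outl bars [[458.3, -271.6, 22.0], [444.6, -330.3, 22.0], [498.5, -343.1, 22.0]]
ledge outl round [[439.4, 142.8, 22.0], [432.4, 81.2, 22.0], [489.5, 135.6, 22.0]]
```

The wrist view shows the press bed front at rows ~301 (307–359), the lip front edge at row ~173 and the disc at (332,212). The bars die is at left (90,163) and the fish die at right (598,158). Measured sizes agree: die 53x89, bed 48. That puts the press origin at about (524,-107), yaw 0.027, and the round die about 4 mm short. Next I grasp the round die.

```bash
python3 -c "
from h import *
s,c,T=grab('top')
u=np.array([(112,232),(212,243),(70,450),(172,460)])/4+[120,180]
P=rayplane(c,T,u,22);print(P.round(1).tolist(),P.mean(0).round(1))
print('blower',rayplane(c,T,(209,204),40).round(1))
go(512,-107,46,0.027)"
```

```text
[[578.0, 344.5, 22.0], [572.6, 293.4, 22.0], [468.0, 358.4, 22.0], [463.3, 307.3, 22.0]] [520.4 325.9  22. ]
blower [[645.2 218.8  40. ]]
t 2.0 pos [ 502.  -102.2  178.9] rot [ 3.141 -0.     0.024] F [ 0.4 -0.1  0.6] gap 93.9
turn first [ 0.    -0.    -0.003] then shift cm [ 0.98  0.51 13.29]
```

```bash
python3 -m jog '[[0.5,0.3,2,0,0,0,100],[0.5,0.2,3.5,0,0,0,100],[0,0,3.5,0,0,0,100],[0,0,2.5,0,0,0,100],[0,0,1.8,0,0,0,100],[0,0,0,0,0,0,100],[0,0,0,0,0,0,100]]'; python3 -c "
from h import *
go(512,-107,46,0.027)
grab('wrist','w2.png')"
```

```text
clock: 2.7
eef_pos: [512.7, -106.6, 46.5]
eef_rot: [3.141, -0.0, 0.025]
wrist_force: [1.2, -0.2, -0.3]
finger_gap: 93.8
t 2.7 pos [ 512.7 -106.6   46.5] rot [ 3.141 -0.     0.025] F [ 1.2 -0.2 -0.3] gap 93.8
turn first [ 0.    -0.    -0.002] then shift cm [-0.07  0.04  0.05]
```

View pics/w2.png

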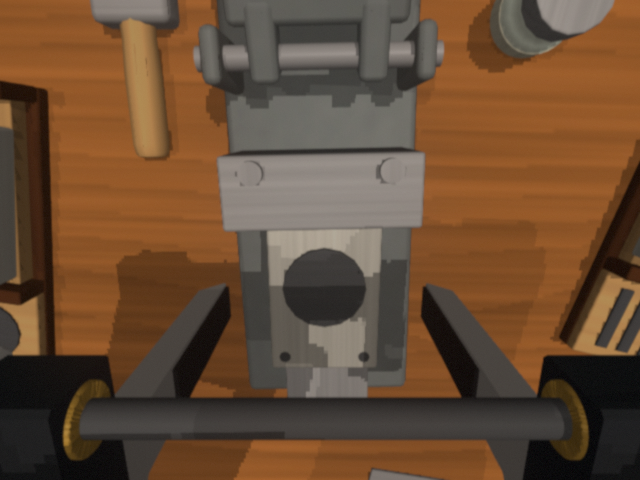

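The round die is centred between the fingers, with its disc at (324,287) and the fingertips at columns 215 and 440. I close on it.

```bash
python3 -m jog '[[0,0,0,0,0,0,45],[0,0,0,0,0,0,45],[0,0,0,0,0,0,45],[0,0,0,0,0,0,45],[0,0,0,0,0,0,45],[0,0,0,0,0,0,45],[0,0,0,0,0,0,45],[0,0,0,0,0,0,45]]' 30
```

```text
clock: 3.55
eef_pos: [512.7, -106.0, 45.8]
eef_rot: [-3.142, -0.0, 0.026]
wrist_force: [0.3, 0.5, 2.1]
finger_gap: 52.4
```

```bash
python3 -m jog '[[-0.8,0,0,0,0,0,30],[-1,0,0,0,0,0,30],[-1,0,0,0,0,0,30],[-1,0,0,0,0,0,30],[-0.7,0,0,0,0,0,30],[0,0,0,0,0,0,30],[0,0,-0.5,0,0,0,30],[0,0,-1,0,0,0,30]]';python3 -m jog '[[0,0,-2,0,0,0,30],[0,0,-3.5,0,0,0,30],[0,0,-2,0,0,0,30],[0,0,0,0,0,0,30]]'; python3 -c "
from h import *
go(512.8,325.7,100,-0.14)
grab('wrist','w3.png')"
```

```text
clock: 4.35
eef_pos: [467.1, -107.0, 60.5]
eef_rot: [-3.141, 0.002, 0.026]
wrist_force: [-0.3, -0.2, -3.6]
finger_gap: 52.4
clock: 4.75
eef_pos: [469.1, -107.5, 138.6]
eef_rot: [3.14, -0.005, 0.026]
wrist_force: [0.4, -0.4, -3.8]
finger_gap: 52.4
t 4.75 pos [ 469.1 -107.5  138.6] rot [ 3.14  -0.005  0.026] F [ 0.4 -0.4 -3.8] gap 52.4
turn first [ 0.001 -0.005  0.166] then shift cm [ -1.71 -43.51   3.86]
```

View pics/w3.png

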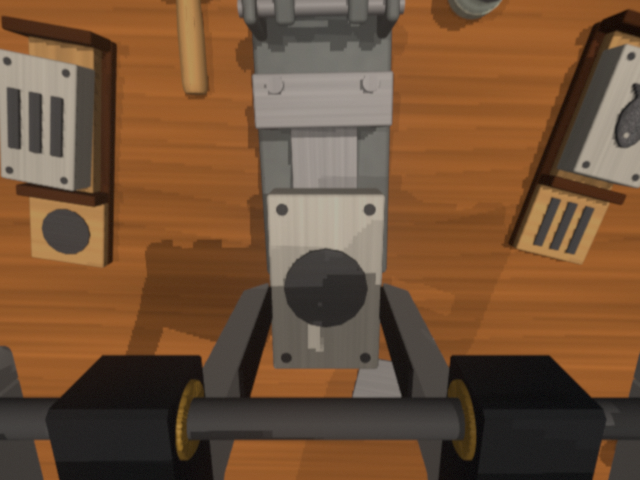

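The die is lifted and level, disc at (326,288) between the fingers. I carry it to the fish cradle.

```bash
python3 -m jog '[[0,0,0,0,0,0.083,30],[0,0,0,0,0,0.083,30],[0,-2.5,0,0,0,0,30],[-0.3,-4,0,0,0,0,30],[-0.3,-4.5,0,0,0,0,30],[-0.3,-4.5,0,0,0,0,30],[-0.3,-4.5,0,0,0,0,30],[-0.3,-4.5,0,0,0,0,30]]';python3 -m jog '[[-0.2,-4.5,0,0,0,0,30],[0,-4.5,0,0,0,0,30],[0,-4,0,0,0,0,30],[0,-3,0,0,0,0,30],[0,-2,0,0,0,0,30],[0,-0.5,0,0,0,0,30],[0,0,0,0,0,0,30],[0,0,0,0,0,0,30]]'; python3 -c "
from h import *
go(513.3,325.7,80,-0.14)
grab('wrist','w4.png')"
```

```text
clock: 5.6
eef_pos: [486.2, 139.3, 134.2]
eef_rot: [3.141, 0.002, -0.14]
wrist_force: [0.8, 0.2, -4.0]
finger_gap: 52.2
clock: 6.4
eef_pos: [510.7, 320.0, 134.9]
eef_rot: [3.141, 0.001, -0.141]
wrist_force: [0.3, -0.6, -2.9]
finger_gap: 52.6
t 6.4 pos [510.7 320.  134.9] rot [ 3.141e+00  1.000e-03 -1.410e-01] F [ 0.3 -0.6 -2.9] gap 52.6
turn first [ 0.001  0.001 -0.001] then shift cm [ 0.18 -0.6   5.49]
```

View pics/w4.png

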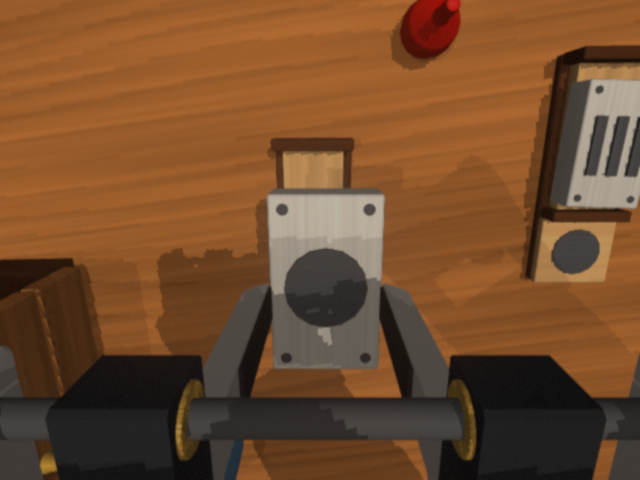

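```bash
python3 -c "
from h import *
s,c,T=grab('wrist')
P=rayplane(c,T,[(272,151),(353,151)],38);print(P.round(1));d=P[0]-P[1];yaw=-np.arctan2(d[0],d[1]);print(yaw)
m=P.mean(0);print('origin',m[:2]-55*np.array([np.cos(-.145),np.sin(-.145)]))
B=rayplane(c,T,[(284,160),(345,160)],22);print(B.round(1))
P=rayplane(c,T,[(560,60),(640,60),(575,251)],38);print(P.round(1))
"
```

```text
[[580.9 350.2  38. ]
 [572.4 290.5  38. ]]
-0.14151514848118008
origin [522.26757168 328.28802302]
[[572.3 344.3  22. ]
 [565.5 296.6  22. ]]
[[613.8 138.9  38. ]
 [605.9  83.2  38. ]
 [469.9 124.   38. ]]
```

```bash
python3 -c "
from h import *
go(514.4,328.3,20,-0.142)"; python3 -m jog '[[0.2,-0.8,2,0,0,0,30],[0,0,3,0,0,0,30],[0,0,3,0,0,0,30],[0,0,2,0,0,0,30],[0,0,0.5,0,0,0,30],[0,0,0,0,0,0,30],[0,0,0,0,0,0,30]]';python3 -c "
from h import *
go(514.4,328.3,17.8,-0.142)"
```

```text
t 6.5 pos [511.  320.  135.6] rot [ 3.141  0.    -0.141] F [-0.3 -0.2 -3.5] gap 52.6
turn first [0.    0.    0.001] then shift cm [ 0.22 -0.87 11.56]
clock: 7.2
eef_pos: [514.7, 328.7, 32.2]
eef_rot: [-3.14, -0.002, -0.141]
wrist_force: [-0.4, 0.2, -3.7]
finger_gap: 52.1
t 7.2 pos [514.7 328.7  32.2] rot [-3.14e+00 -2.00e-03 -1.41e-01] F [-0.4  0.2 -3.7] gap 52.1
turn first [-0.001 -0.002  0.001] then shift cm [-0.03  0.05  1.44]
```

```bash
python3 -m jog '[[0,0,0.5,0,0,0,30],[0,0,0.4,0,0,0,30],[0,0,0.2,0,0,0,30],[0,0,0,0,0,0,30]]';python3 -m jog '[[0,0,0.2,0,0,0,30],[0,0,0,0,0,0,30]]'; python3 -m jog '[[0,0,0.1,0,0,0,30],[0,0,0,0,0,0,30]]'
```

```text
clock: 7.6
eef_pos: [513.8, 328.5, 19.4]
eef_rot: [3.141, 0.0, -0.14]
wrist_force: [0.2, 0.3, -3.1]
finger_gap: 52.3
clock: 7.8
eef_pos: [514.1, 328.7, 17.9]
eef_rot: [-3.141, -0.0, -0.14]
wrist_force: [-0.5, 0.4, -2.3]
finger_gap: 52.5
clock: 8.0
eef_pos: [514.2, 328.7, 17.7]
eef_rot: [-3.141, -0.001, -0.14]
wrist_force: [-3.9, -1.9, 6.4]
finger_gap: 52.4
```

```bash
python3 -m jog '[[0,0,0,0,0,0,75],[0,0,0,0,0,0,100],[0,0,0,0,0,0,100],[0,0,0,0,0,0,100],[0,0,0,0,0,0,100],[0,0,-1,0,0,0,100],[0,0,-3,0,0,0,100],[0,0,-4,0,0,0,100]]'; python3 -m jog '[[0,0,-4,0,0,0,100],[0,0,-4,0,0,0,100],[0,0,0,0,0,0,100],[0,0,0,0,0,0,100]]';python3 -c "
from h import *
go(500,-107,180,-0.208)
grab('wrist','w5.png')"
```

```text
clock: 8.8
eef_pos: [513.2, 328.1, 96.9]
eef_rot: [3.14, 0.002, -0.14]
wrist_force: [0.8, -0.2, 0.1]
finger_gap: 93.9
clock: 9.2
eef_pos: [514.2, 328.7, 177.9]
eef_rot: [-3.14, -0.001, -0.14]
wrist_force: [0.2, -0.6, -0.4]
finger_gap: 94.2
t 9.2 pos [514.2 328.7 177.9] rot [-3.14e+00 -1.00e-03 -1.40e-01] F [ 0.2 -0.6 -0.4] gap 94.2
turn first [-0.001 -0.001  0.068] then shift cm [ 7.61 42.92 -0.21]
```

View pics/w5.png

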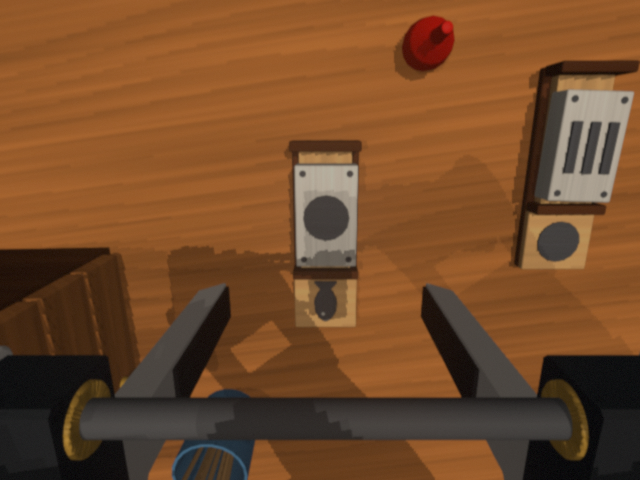

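The round die lies square in the fish cradle (disc at (326,217), ends clear of both blocks). I go to the fish die.

```bash
python3 -m jog '[[0,0,0,0,0,0.068,100],[0.6,2.2,0,0,0,0,100],[1.2,4.5,0,0,0,0,100],[1.2,4.5,0,0,0,0,100],[1.2,4.5,0,0,0,0,100],[1.2,4.5,0,0,0,0,100],[1.2,4.5,0,0,0,0,100],[1.2,4.5,0,0,0,0,100]]';python3 -m jog '[[1.2,4.5,0,0,0,0,100],[1.2,4.5,0,0,0,0,100],[1.2,4.5,0,0,0,0,100],[1.2,4.5,0,0,0,0,100],[1.2,4.5,0,0,0,0,100],[1.2,4.5,0,0,0,0,100],[1.2,4,0,0,0,0,100],[1.2,4,0,0,0,0,100]]';python3 -m jog '[[0.8,2.5,0,0,0,0,100],[0,0,0,0,0,0,100],[0,0,0,0,0,0,100]]';python3 -c "
from h import *
go(555,-326,180,-0.208)
grab('wrist','w6.png')"
```

```text
clock: 10.05
eef_pos: [529.1, 25.0, 175.5]
eef_rot: [3.141, 0.002, -0.208]
wrist_force: [1.3, 0.1, 0.2]
finger_gap: 94.1
clock: 10.85
eef_pos: [550.8, -337.1, 175.1]
eef_rot: [-3.141, 0.002, -0.209]
wrist_force: [-0.0, 0.0, 0.0]
finger_gap: 94.0
clock: 11.15
eef_pos: [553.7, -361.3, 175.1]
eef_rot: [-3.14, 0.002, -0.209]
wrist_force: [0.7, 0.1, -0.3]
finger_gap: 94.0
t 11.15 pos [ 553.7 -361.3  175.1] rot [-3.14e+00  2.00e-03 -2.09e-01] F [ 0.7  0.1 -0.3] gap 94.0
turn first [-0.001  0.002 -0.001] then shift cm [-0.6  -3.48 -0.49]
```

View pics/w6.png

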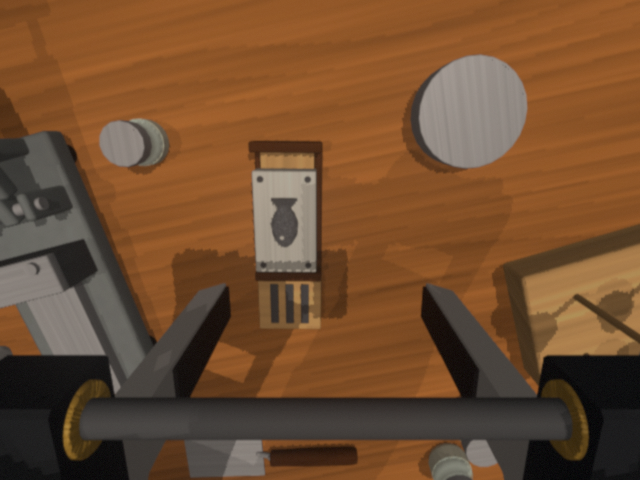

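The fish die is at (285,221) and its cradle's rear block edge at row ~151. The jar is at left (125,143). I measure again from here.

```bash
python3 -c "
from h import *
s,c,T=grab('wrist')
hsv=cv2.cvtColor(c['color'],cv2.COLOR_BGR2HSV);light=((hsv[...,1]<60)&(hsv[...,2]>95)).astype(np.uint8)*255
k=blobs(None,light,(240,155,335,280))[0];b=cv2.boxPoints(cv2.minAreaRect(k));print(b.round(1).tolist())
P=rayplane(c,T,b,46);print(P.round(1).tolist(),P.mean(0).round(1))
P=rayplane(c,T,[(249,152),(322,151)],38);d=P[0]-P[1];y=-np.arctan2(d[0],d[1]);print(P.round(1),y,'origin',P.mean(0)[:2]-55*np.array([np.cos(y),np.sin(y)]))
L=rayplane(c,T,(289.5,304),18);print(L, L[0,:2]+92*np.array([np.cos(-.215),np.sin(-.215)]))
"
```

```text
[[253.0, 170.0], [316.0, 170.0], [316.0, 271.0], [253.0, 271.0]]
[[613.4, -311.2, 46.0], [602.5, -362.8, 46.0], [515.0, -343.7, 46.0], [526.7, -288.3, 46.0]] [ 564.4 -326.5   46. ]
[[ 628.2 -310.2   38. ]
 [ 616.2 -370.7   38. ]] -0.19492603361773544 origin [ 568.24016068 -329.83104354]
[[ 476.45295673 -307.5278181    18.        ]] [ 566.334785  -327.1557815]
```

```bash
python3 -c "
from h import *
go(555.7,-325.5,19,-0.208)"; python3 -m jog '[[-0.3,-1.6,2,0,0,0,100],[-0.2,-1.9,4,0,0,0,100],[0,0,4,0,0,0,100],[0,0,3.5,0,0,0,100],[0,0,1,0,0,0,100],[0,0,0,0,0,0,100],[0,0,0,0,0,0,100]]'; python3 -c "
from h import *
go(555.7,-325.5,19,-0.208)
grab('wrist','w7.png')"
```

```text
t 11.25 pos [ 554.2 -360.5  176.2] rot [-3.141e+00  1.000e-03 -2.070e-01] F [-0.  -0.5  0.5] gap 93.9
turn first [-0.001  0.001  0.001] then shift cm [-0.58 -3.45 15.72]
clock: 11.95
eef_pos: [557.5, -326.6, 33.8]
eef_rot: [3.141, -0.002, -0.208]
wrist_force: [0.9, -0.7, 0.4]
finger_gap: 94.0
t 11.95 pos [ 557.5 -326.6   33.8] rot [ 3.141e+00 -2.000e-03 -2.080e-01] F [ 0.9 -0.7  0.4] gap 94.0
turn first [ 0.001 -0.002  0.   ] then shift cm [-0.19 -0.07  1.48]
```

View pics/w7.png

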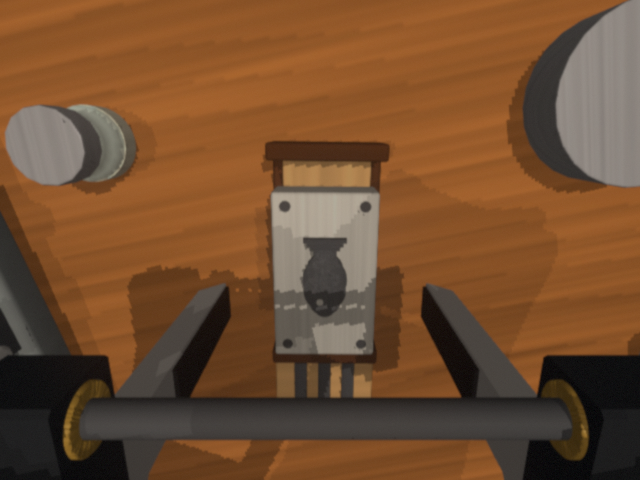

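Centred; the die is square to the fingers. I go down the last 14 mm and grip.

```bash
python3 -m jog '[[-0.2,0,0.8,0,0,0,100],[0,0,0.6,0,0,0,100],[0,0,0,0,0,0,80],[0,0,0,0,0,0,45],[0,0,0,0,0,0,30],[0,0,0,0,0,0,30],[0,0,0,0,0,0,30],[0,0,0,0,0,0,30]]' 30;python3 -m jog '[[0,0,0,0,0,0,30],[0,0,0,0,0,0,30],[0,0,0,0,0,0,30]]'; python3 -c "
from h import *
go(555.7,-325.5,18,-0.208)"
```

```text
clock: 12.8
eef_pos: [554.7, -325.9, 17.9]
eef_rot: [3.142, -0.0, -0.208]
wrist_force: [-0.7, 0.2, 0.5]
finger_gap: 52.6
clock: 13.1
eef_pos: [554.6, -325.9, 17.8]
eef_rot: [-3.142, -0.0, -0.208]
wrist_force: [-0.4, 0.7, 1.1]
finger_gap: 52.5
t 13.1 pos [ 554.6 -325.9   17.8] rot [-3.142 -0.    -0.208] F [-0.4  0.7  1.1] gap 52.5
turn first [-0. -0. -0.] then shift cm [ 0.09 -0.06 -0.02]
```

```bash
python3 -m jog '[[0,0,-1,0,0,0,30],[0,0,-2.5,0,0,0,30],[0,0,-3.5,0,0,0,30],[0,0,-3.5,0,0,0,30],[0,0,-1.5,0,0,0,30],[0,0,0,0,0,-0.12,30],[0,0,0,0,0,-0.115,30],[0,0,0,0,0,0,30]]'; python3 -c "
from h import *
go(475,-108.3,130,0.027)
grab('wrist','w8.png')"
```

```text
clock: 13.9
eef_pos: [554.2, -325.7, 136.9]
eef_rot: [-3.141, 0.001, 0.029]
wrist_force: [-0.7, 0.1, -3.2]
finger_gap: 52.3
t 13.9 pos [ 554.2 -325.7  136.9] rot [-3.141e+00  1.000e-03  2.900e-02] F [-0.7  0.1 -3.2] gap 52.3
turn first [-0.001  0.001  0.002] then shift cm [ -7.33 -21.95   0.69]
```

View pics/w8.png

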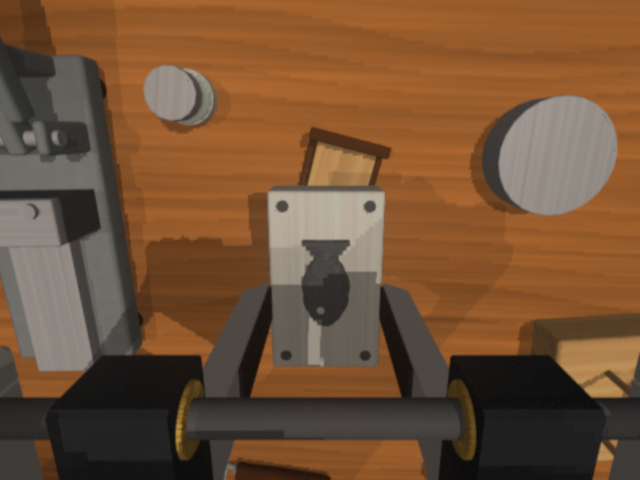

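The fish die is held square and level (fish at (326,283)). I carry it to in front of the press lip.

```bash
python3 -m jog '[[-1.2,-2.5,0,0,0,0,30],[-1.3,-4,0,0,0,0,30],[-1.3,-4,0,0,0,0,30],[-1.2,-4,0,0,0,0,30],[-1.2,-4,0,0,0,0,30],[-1,-2.5,0,0,0,0,30],[0,-1,0,0,0,0,30],[0,0,0,0,0,0,30]]'; python3 -m jog '[[0,0,0,0,0,0,30]]'; python3 -c "
from h import *
go(475,-108.3,48,0.027)
grab('wrist','w9.png')"
```

```text
clock: 14.75
eef_pos: [476.9, -107.3, 137.9]
eef_rot: [3.142, -0.0, 0.026]
wrist_force: [0.5, 0.1, -2.7]
finger_gap: 52.3
clock: 14.85
eef_pos: [477.1, -108.6, 137.7]
eef_rot: [3.141, -0.0, 0.025]
wrist_force: [1.0, -0.2, -2.9]
finger_gap: 52.4
t 14.85 pos [ 477.1 -108.6  137.7] rot [ 3.141 -0.     0.025] F [ 1.  -0.2 -2.9] gap 52.4
turn first [ 0.    -0.    -0.002] then shift cm [-0.21 -0.04  8.97]
```

View pics/w9.png

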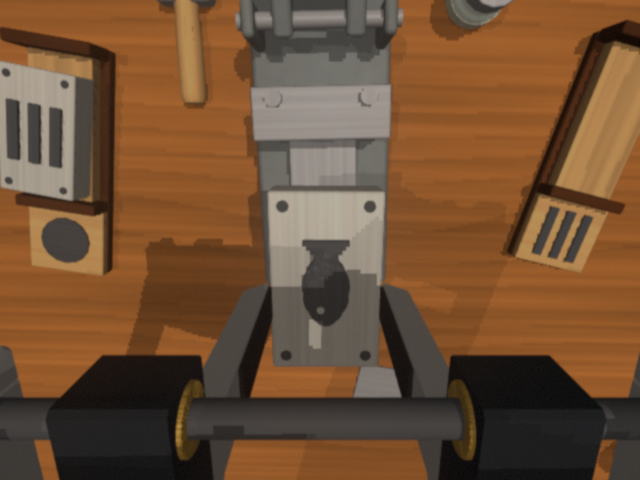

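```bash
python3 -c "
from h import *
s,c,T=grab('wrist')
print(rayplane(c,T,[(289,150),(356,150),(290,180),(356,180)],50).round(1))
print(rayplane(c,T,[(253,139),(390,138)],87).round(1), rayplane(c,T,[(258,142),(389,139)],36).round(1),rayplane(c,T,[(261,180),(388,180)],36).round(1))
z=138+4.2+24
print('die',rayplane(c,T,[(268,190),(385,190),(274,366),(380,364)],z).round(1))
"; python3 -m jog '[[-0.2,0,2,0,0,0,30],[0,0,3,0,0,0,30],[0,0,2.3,0,0,0,30],[0,0,1.2,0,0,0,30],[0,0,0,0,0,0,30],[0,0,0,0,0,0,30]]';python3 -c "
from h import *
go(475,-108.3,46.3,0.027)"
```

```text
[[ 542.8  -80.8   50. ]
 [ 544.  -129.1   50. ]
 [ 521.3  -81.5   50. ]
 [ 522.5 -130.1   50. ]]
[[ 550.7  -61.5   87. ]
 [ 553.5 -147.2   87. ]] [[ 547.4  -56.3   36. ]
 [ 552.  -154.6   36. ]] [[ 519.   -58.    36. ]
 [ 521.4 -155.9   36. ]]
die [[ 530.8  -81.5  166.2]
 [ 532.1 -133.9  166.2]
 [ 440.9  -83.2  166.2]
 [ 443.3 -137.2  166.2]]
clock: 15.55
eef_pos: [475.2, -108.5, 53.5]
eef_rot: [3.141, -0.001, 0.026]
wrist_force: [0.5, 0.2, -2.2]
finger_gap: 52.3
t 15.55 pos [ 475.2 -108.5   53.5] rot [ 3.141e+00 -1.000e-03  2.600e-02] F [ 0.5  0.2 -2.2] gap 52.3
turn first [ 0.    -0.001 -0.001] then shift cm [-0.02 -0.02  0.72]
```

```bash
python3 -m jog '[[0,0,0.4,0,0,-0.008,30],[0,0,0.2,0,0,0,30],[0,0,0,0,0,0,30],[0,0,0,0,0,0,30]]'
```

```text
clock: 15.95
eef_pos: [474.8, -108.0, 47.0]
eef_rot: [3.141, -0.0, 0.035]
wrist_force: [0.3, 0.6, -3.5]
finger_gap: 53.0
```

```bash
python3 -m jog '[[0.5,0,0,0,0,0,30],[0.8,0,0,0,0,0,30],[0.8,-0.1,0,0,0,0,30],[0.7,0,0,0,0,0,30],[0.4,0,0,0,0,0,30],[0,0,0,0,0,0,30],[0,0,0,0,0,0,30]]'; python3 -c "
from h import *
go(515,-106.4,46.3,0.035)
grab('wrist','w10.png')"
```

```text
clock: 16.65
eef_pos: [506.6, -105.8, 46.6]
eef_rot: [-3.141, 0.0, 0.035]
wrist_force: [0.6, -0.2, -2.9]
finger_gap: 52.5
t 16.65 pos [ 506.6 -105.8   46.6] rot [-3.141  0.     0.035] F [ 0.6 -0.2 -2.9] gap 52.5
turn first [-0.  0. -0.] then shift cm [0.84 0.09 0.03]
```

View pics/w10.png

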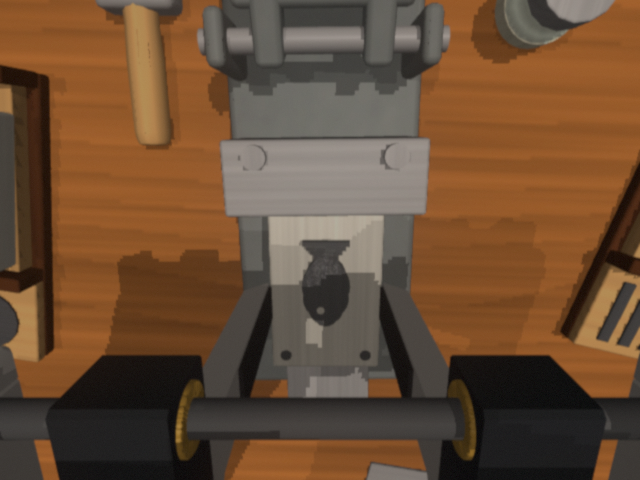

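The die has entered under the lip (edge row 214) and is centred laterally. I push on in small steps, watching the force.

```bash
python3 -m jog '[[0.3,0,0.03,0,0,0,30],[0.2,0,0,0,0,0,30],[0.1,0,0,0,0,0,30],[0,0,0,0,0,0,30]]'; python3 -m jog '[[0.1,0,0,0,0,0,30],[0,0,0,0,0,0,30]]';python3 -m jog '[[0.1,0,0,0,0,0,30],[0,0,0,0,0,0,30]]'
```

```text
clock: 17.1
eef_pos: [512.8, -105.7, 46.5]
eef_rot: [3.142, -0.0, 0.035]
wrist_force: [0.1, 0.0, -2.8]
finger_gap: 52.5
clock: 17.3
eef_pos: [513.7, -105.6, 46.5]
eef_rot: [3.142, -0.0, 0.035]
wrist_force: [-0.7, -0.4, -3.3]
finger_gap: 52.7
clock: 17.5
eef_pos: [514.8, -105.6, 46.5]
eef_rot: [3.142, -0.0, 0.035]
wrist_force: [-0.9, -1.0, -3.2]
finger_gap: 52.2
```

```bash
python3 -m jog '[[0.1,0,0,0,0,0,30],[0,0,0,0,0,0,30]]';python3 -m jog '[[0.1,0,0,0,0,0,30],[0,0,0,0,0,0,30]]'
```

```text
clock: 17.7
eef_pos: [515.4, -105.6, 46.3]
eef_rot: [-3.142, 0.001, 0.035]
wrist_force: [-1.4, -0.9, -2.6]
finger_gap: 52.3
clock: 17.9
eef_pos: [515.5, -105.7, 46.0]
eef_rot: [-3.141, 0.003, 0.035]
wrist_force: [-8.4, -1.8, -1.4]
finger_gap: 52.3
```

Stop contact: Fx is −8 N, at the position expected for home. I lower onto the bed and release.

```bash
python3 -m jog '[[0,0,0.1,0,0,0,30],[0,0,0,0,0,0,30]]'; python3 -m jog '[[0,0,0,0,0,0,60],[0,0,0,0,0,0,100],[0,0,0,0,0,0,100],[0,0,0,0,0,0,100],[0,0,0,0,0,0,100],[0,0,0,0,0,0,100]]'; python3 -m jog '[[-0.5,0,-1,0,0,0,100],[-1,0,-3,0,0,0,100],[-1,0,-4,0,0,0,100],[0,0,-4,0,0,0,100],[0,0,-1.3,0,0,0,100],[0,0,0,0,0,0,100],[0,0,0,0,0,0,100]]'; python3 -c "
from h import *
go(541,102.7,180,-0.17)
grab('wrist','w11.png')"
```

```text
clock: 18.1
eef_pos: [515.6, -105.7, 45.7]
eef_rot: [-3.142, 0.003, 0.035]
wrist_force: [-11.5, -1.4, 7.6]
finger_gap: 52.9
clock: 18.7
eef_pos: [516.7, -105.5, 45.4]
eef_rot: [3.142, -0.0, 0.035]
wrist_force: [0.4, -0.8, -1.0]
finger_gap: 92.1
clock: 19.4
eef_pos: [491.2, -106.3, 177.5]
eef_rot: [-3.141, 0.001, 0.035]
wrist_force: [-0.1, 0.5, -1.7]
finger_gap: 94.2
t 19.4 pos [ 491.2 -106.3  177.5] rot [-3.141e+00  1.000e-03  3.500e-02] F [-0.1  0.5 -1.7] gap 94.2
turn first [-0.     0.001  0.205] then shift cm [  1.38 -21.44  -0.25]
```

View pics/w11.png

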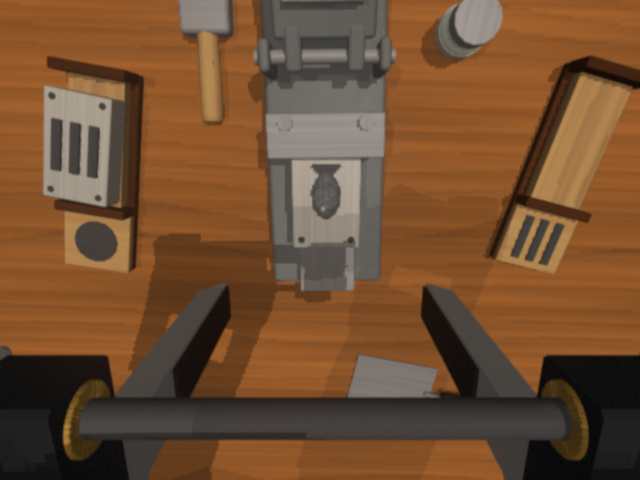

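The fish die is in the press with its front edge at row ~247 and the lip edge at row 158; the jar hasn't moved. I check it, then measure the empty bars cradle.

```bash
python3 -c "
from h import *
s,c,T=grab('wrist')
F=rayplane(c,T,[(294,247),(359,247)],74);print('die front',F.round(1));B=rayplane(c,T,[(301,291),(354,290)],50);print('bed front',B.round(1))
print('die at lip',rayplane(c,T,[(292,160),(361,159)],74).round(1))
print('bars ledge',rayplane(c,T,(536,238),18).round(1),'front block outer top',rayplane(c,T,[(516,202),(587,220)],32).round(1),'rear inner',rayplane(c,T,[(574,69),(640,87)],38).round(1))
cv2.imwrite('pics/w11r.png',cv2.resize(c['color'][50:280,480:640],None,fx=2.6,fy=2.6,interpolation=cv2.INTER_CUBIC))
go(541,102.7,180,-0.17)
"
```

```text
die front [[ 478.8  -80.8   74. ]
 [ 480.6 -133.6   74. ]]
bed front [[ 430.3  -85.9   50. ]
 [ 432.9 -133.8   50. ]]
die at lip [[ 548.1  -78.4   74. ]
 [ 550.6 -131.    74. ]]
bars ledge [[ 478.9 -307.3   18. ]] front block outer top [[ 515.  -275.5   32. ]
 [ 500.8 -342.5   32. ]] rear inner [[ 624.8 -301.    38. ]
 [ 613.2 -357.3   38. ]]
t 19.5 pos [ 491.  -106.2  176.9] rot [-3.141e+00  3.000e-03  3.500e-02] F [-0.1 -0.7 -0.1] gap 94.1
turn first [-0.001  0.003  0.205] then shift cm [  1.39 -21.43  -0.31]
```

View pics/w11r.png

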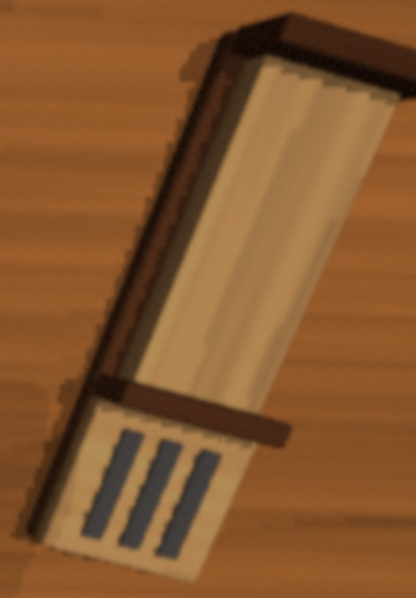

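```bash
python3 -c "
from h import *
s,c,T=grab('wrist')
u=np.array([(268,57),(135,380),(255,412),(380,130)])/2.6+[480,50]
P=rayplane(c,T,u,22);print(P.round(1))
f=(P[1]+P[2])/2;a=P[0]-P[1];y=np.arctan2(a[1],a[0]);print('front mid',f.round(1),'yaw',y, 'yaw2',np.arctan2(*(P[3]-P[2])[[1,0]]),'len',np.linalg.norm(a),'w',np.linalg.norm(P[1]-P[2]))
print('origin',f[:2]+55*np.array([np.cos(y),np.sin(y)]))
"; python3 -m jog '[[0,0,0,0,0,0.1,100],[0,0,0,0,0,0.1,100],[0.2,-2.5,0,0,0,0,100],[0.3,-4.5,0,0,0,0,100],[0.3,-4.5,0,0,0,0,100],[0.3,-4.5,0,0,0,0,100],[0.2,-3.5,0,0,0,0,100],[0,-1,0,0,0,0,100]]';python3 -m jog '[[0,0,0,0,0,0,100]]';python3 -c "
from h import *
go(541,102.7,180,-0.17)
grab('wrist','w12.png')"
```

```text
[[ 625.2 -318.1   22. ]
 [ 519.2 -293.9   22. ]
 [ 509.3 -338.6   22. ]
 [ 604.4 -359.8   22. ]]
front mid [ 514.3 -316.3   22. ] yaw -0.22398355355041433 yaw2 -0.21937948238629104 len 108.70809796199953 w 45.69630118096753
origin [ 567.90998494 -328.46963458]
clock: 20.35
eef_pos: [538.0, 96.5, 177.1]
eef_rot: [3.141, 0.002, -0.162]
wrist_force: [0.0, -0.5, -0.7]
finger_gap: 94.1
clock: 20.45
eef_pos: [537.9, 94.5, 177.4]
eef_rot: [3.141, 0.002, -0.163]
wrist_force: [-0.1, -1.2, 0.8]
finger_gap: 93.7
t 20.45 pos [537.9  94.5 177.4] rot [ 3.141e+00  2.000e-03 -1.630e-01] F [-0.1 -1.2  0.8] gap 93.7
turn first [0.001 0.002 0.007] then shift cm [ 0.17 -0.86 -0.26]
```

View pics/w12.png

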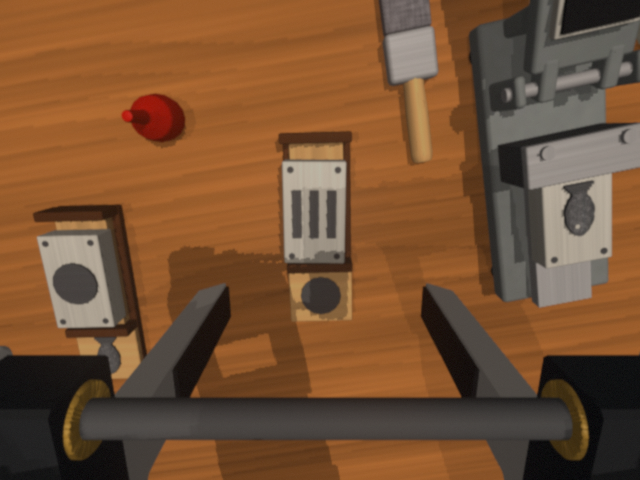

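The bars die is at (315,212) in the round cradle. The blower (157,117) and the parked round die (75,283) are in place.

```bash
python3 -c "
from h import *
s,c,T=grab('wrist')
hsv=cv2.cvtColor(c['color'],cv2.COLOR_BGR2HSV);light=((hsv[...,1]<60)&(hsv[...,2]>95)).astype(np.uint8)*255
k=blobs(None,light,(270,150,360,268))[0];b=cv2.boxPoints(cv2.minAreaRect(k));print(b.round(1).tolist())
P=rayplane(c,T,b,46);print(P.round(1).tolist(),P.mean(0).round(1))
P=rayplane(c,T,[(279,144),(351,141)],38);d=P[0]-P[1];y=-np.arctan2(d[0],d[1]);print(P.round(1),y,'origin',P.mean(0)[:2]-55*np.array([np.cos(-.15),np.sin(-.15)]))
L=rayplane(c,T,(321,294.5),18);print(L, L[0,:2]+92*np.array([np.cos(-.15),np.sin(-.15)]))
"
```

```text
[[281.0, 160.0], [344.0, 160.0], [344.0, 262.0], [281.0, 262.0]]
[[599.2, 120.8, 46.0], [590.5, 68.9, 46.0], [501.8, 82.5, 46.0], [511.1, 138.2, 46.0]] [550.6 102.6  46. ]
[[612.  120.8  38. ]
 [604.5  60.4  38. ]] -0.1245328064086458 origin [553.87867881  98.81515593]
[[462.23800668 110.37288531  18.        ]] [553.20494585  96.62457712]
```

```bash
python3 -c "
from h import *
go(542.1,103.1,18,-0.166)"; python3 -m jog '[[0.1,-0.4,2,0,0,0.003,100],[0.1,-0.4,4,0,0,0,100],[0,0,4,0,0,0,100],[0,0,3.5,0,0,0,100],[0,0,1.5,0,0,0,100],[0,0,0,0,0,0,100],[0,0,0,0,0,0,100]]'; python3 -c "
from h import *
go(542.1,103.1,18,-0.166)
grab('wrist','w13.png')"
```

```text
t 20.55 pos [537.9  92.7 177.9] rot [ 3.141e+00  1.000e-03 -1.660e-01] F [ 0.3 -0.8  0.2] gap 94.3
turn first [0.001 0.001 0.   ] then shift cm [ 0.24 -1.09 15.99]
clock: 21.25
eef_pos: [541.9, 100.2, 29.2]
eef_rot: [-3.141, -0.001, -0.17]
wrist_force: [-0.4, -0.3, 0.3]
finger_gap: 94.1
t 21.25 pos [541.9 100.2  29.2] rot [-3.141e+00 -1.000e-03 -1.700e-01] F [-0.4 -0.3  0.3] gap 94.1
turn first [-0.    -0.001 -0.004] then shift cm [-0.03 -0.29  1.12]
```

View pics/w13.png

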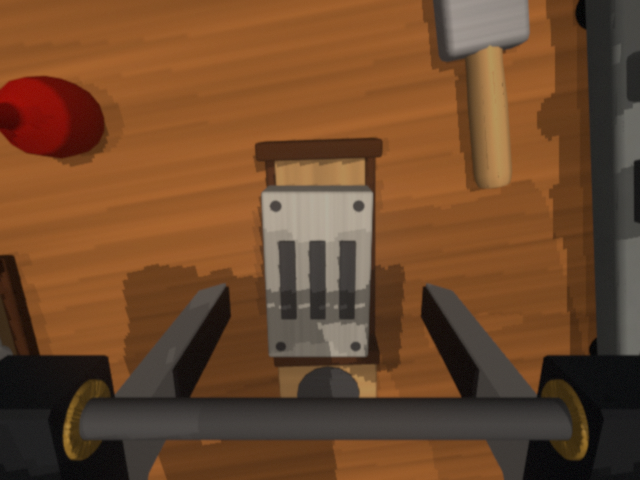

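The die sits about 3 mm left of the finger centre, which agrees with the computed residual.

```bash
python3 -m jog '[[0,-0.3,0.7,0,0,0,100],[0,0,0.4,0,0,0,100],[0,0,0,0,0,0,80],[0,0,0,0,0,0,45],[0,0,0,0,0,0,30],[0,0,0,0,0,0,30],[0,0,0,0,0,0,30],[0,0,0,0,0,0,30]]' 30;python3 -m jog '[[0,0,0,0,0,0,30],[0,0,0,0,0,0,30],[0,0,-1,0,0,0,30],[0,0,-2.5,0,0,0,30],[0,0,-4,0,0,0,30],[0,0,-4,0,0,0,30],[0,0,-2,0,0,0,30],[0,0,0,0,0,0,30]]'; python3 -c "
from h import *
go(559.4,-327.2,150,-0.215)
grab('wrist','w14.png')"
```

```text
clock: 22.1
eef_pos: [542.1, 104.2, 17.6]
eef_rot: [-3.142, -0.0, -0.168]
wrist_force: [-0.4, 0.2, 0.9]
finger_gap: 52.6
clock: 22.9
eef_pos: [543.2, 104.4, 155.8]
eef_rot: [-3.14, -0.005, -0.168]
wrist_force: [0.2, -0.3, -2.8]
finger_gap: 52.5
t 22.9 pos [543.2 104.4 155.8] rot [-3.14  -0.005 -0.168] F [ 0.2 -0.3 -2.8] gap 52.5
turn first [-0.002 -0.005  0.047] then shift cm [10.79 41.82  0.58]
```

View pics/w14.png

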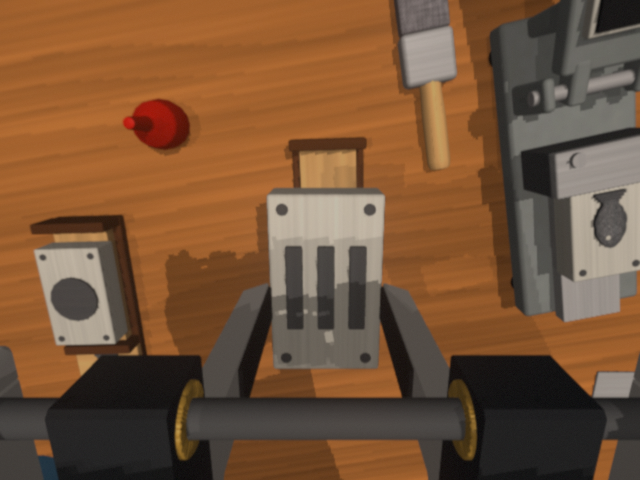

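Held square and level. I carry it to the bars cradle, above everything.

```bash
python3 -m jog '[[0,0,0,0,0,0.047,30],[0.6,2.5,0,0,0,0,30],[1.1,4.3,0,0,0,0,30],[1.2,4.5,0,0,0,0,30],[1.2,4.5,0,0,0,0,30],[1.2,4.5,0,0,0,0,30],[1.2,4.5,0,0,0,0,30],[1.2,4.5,0,0,0,0,30]]';python3 -m jog '[[1.1,4.5,0,0,0,0,30],[1.1,4,0,0,0,0,30],[0.6,2.5,0,0,0,0,30],[0.3,1,0,0,0,0,30],[0,0,0,0,0,0,30],[0,0,0,0,0,0,30]]'; python3 -c "
from h import *
go(559.6,-327.3,30,-0.215)
grab('wrist','w15.png')"
```

```text
clock: 23.75
eef_pos: [553.6, -200.1, 150.3]
eef_rot: [-3.141, 0.003, -0.215]
wrist_force: [0.4, -0.6, -2.5]
finger_gap: 52.4
clock: 24.35
eef_pos: [559.2, -321.1, 151.5]
eef_rot: [-3.141, 0.001, -0.215]
wrist_force: [-0.1, 0.4, -2.2]
finger_gap: 52.4
t 24.35 pos [ 559.2 -321.1  151.5] rot [-3.141e+00  1.000e-03 -2.150e-01] F [-0.1  0.4 -2.2] gap 52.4
turn first [-0.001  0.001  0.   ] then shift cm [ 0.17  0.6  12.15]
```

View pics/w15.png

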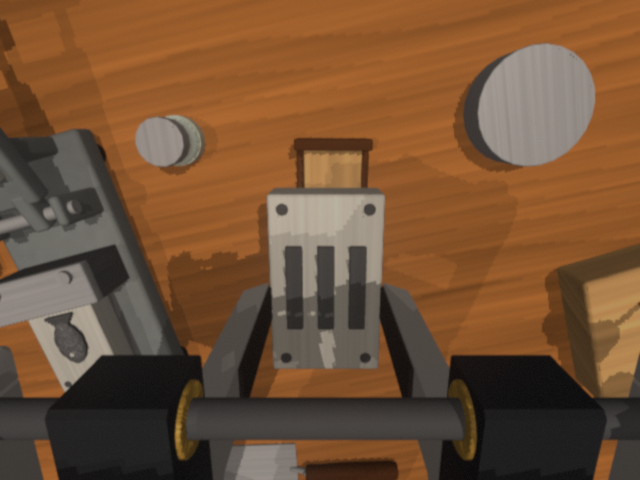

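```bash
python3 -c "
from h import *
s,c,T=grab('wrist')
P=rayplane(c,T,[(295,151),(372,150)],38);d=P[0]-P[1];y=-np.arctan2(d[0],d[1]);print(P.round(1),y,'origin',P.mean(0)[:2]-55*np.array([np.cos(-.215),np.sin(-.215)]))
print(rayplane(c,T,[(305,170),(362,170)],22).round(1))
go(559.6,-327.3,30,-0.215)"; python3 -m jog '[[0.1,0.5,2,0,0,0,30],[0,0,4,0,0,0,30],[0,0,3,0,0,0,30],[0,0,2,0,0,0,30],[0,0,0.8,0,0,0,30],[0,0,0,0,0,0,30],[0,0,0,0,0,0,30]]';python3 -c "
from h import *
go(559.6,-327.3,18,-0.215)"
```

```text
[[ 627.3 -311.1   38. ]
 [ 615.2 -370.4   38. ]] -0.20180471027080277 origin [ 567.53602345 -329.02063255]
[[ 610.  -314.3   22. ]
 [ 599.8 -360.9   22. ]]
t 24.45 pos [ 559.6 -320.9  152.3] rot [-3.141  0.    -0.214] F [ 0.6  0.6 -2. ] gap 52.5
turn first [-0.     0.     0.001] then shift cm [ 0.14  0.62 12.23]
clock: 25.15
eef_pos: [559.9, -327.4, 35.9]
eef_rot: [3.141, -0.002, -0.215]
wrist_force: [1.0, 0.2, -2.3]
finger_gap: 52.7
t 25.15 pos [ 559.9 -327.4   35.9] rot [ 3.141e+00 -2.000e-03 -2.150e-01] F [ 1.   0.2 -2.3] gap 52.7
turn first [ 0.001 -0.002  0.   ] then shift cm [-0.04 -0.01  1.79]
```

Origin confirmed at (567.5,-329). I lower it.

```bash
python3 -m jog '[[0,0,0.8,0,0,0,30],[0,0,0.5,0,0,0,30],[0,0,0.2,0,0,0,30],[0,0,0,0,0,0,30]]';python3 -m jog '[[0,0,0.2,0,0,0,30],[0,0,0,0,0,0,30]]'; python3 -m jog '[[0,0,0.1,0,0,0,30],[0,0,0,0,0,0,30]]'
```

```text
clock: 25.55
eef_pos: [559.1, -327.4, 19.1]
eef_rot: [-3.141, 0.001, -0.215]
wrist_force: [-0.3, 0.0, -3.1]
finger_gap: 52.3
clock: 25.75
eef_pos: [559.4, -327.6, 17.6]
eef_rot: [3.141, -0.0, -0.215]
wrist_force: [0.6, -0.8, -1.5]
finger_gap: 52.4
clock: 25.95
eef_pos: [559.4, -327.6, 17.5]
eef_rot: [3.141, -0.001, -0.215]
wrist_force: [-3.1, 2.4, 6.2]
finger_gap: 52.6
```

```bash
python3 -m jog '[[0,0,0,0,0,0,75],[0,0,0,0,0,0,100],[0,0,0,0,0,0,100],[0,0,0,0,0,0,100],[0,0,0,0,0,0,100],[0,0,-1,0,0,0,100],[0,0,-3,0,0,0,100],[0,0,-4,0,0,0,100]]'; python3 -m jog '[[0,0,-4,0,0,0,100],[0,0,-4,0,0,0,100],[0,0,0,0,0,0,100],[0,0,0,0,0,0,100]]';python3 -c "
from h import *
go(513.7,328.7,180,-0.14)
grab('wrist','w16.png')"
```

```text
clock: 26.75
eef_pos: [558.5, -326.9, 96.5]
eef_rot: [-3.14, 0.003, -0.215]
wrist_force: [-1.1, 0.1, -0.1]
finger_gap: 94.1
clock: 27.15
eef_pos: [559.4, -327.5, 177.6]
eef_rot: [3.141, -0.002, -0.215]
wrist_force: [0.5, -0.1, -1.0]
finger_gap: 94.0
t 27.15 pos [ 559.4 -327.5  177.6] rot [ 3.141e+00 -2.000e-03 -2.150e-01] F [ 0.5 -0.1 -1. ] gap 94.0
turn first [ 0.001 -0.002 -0.075] then shift cm [-13.68 -64.34  -0.24]
```

View pics/w16.png

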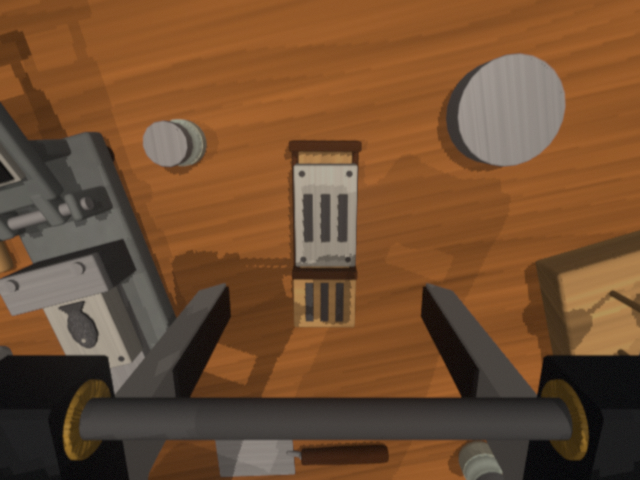

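The bars die is seated square in the bars cradle at (325,217). I go back for the round die.

```bash
python3 -m jog '[[0,0,0,0,0,-0.075,100],[-0.5,-2.3,0,0,0,0,100],[-1,-4.5,0,0,0,0,100],[-1,-4.5,0,0,0,0,100],[-1,-4.5,0,0,0,0,100],[-1,-4.5,0,0,0,0,100],[-1,-4.5,0,0,0,0,100],[-1,-4.5,0,0,0,0,100]]';python3 -m jog '[[-1,-4.5,0,0,0,0,100],[-1,-4.5,0,0,0,0,100],[-1,-4.5,0,0,0,0,100],[-1,-4.5,0,0,0,0,100],[-1,-4.5,0,0,0,0,100],[-0.8,-4,0,0,0,0,100],[-0.8,-3,0,0,0,0,100],[0,0,0,0,0,0,100]]';python3 -c "
from h import *
go(513.7,328.7,180,-0.14)"
```

```text
clock: 28.0
eef_pos: [534.7, -26.4, 175.2]
eef_rot: [3.142, 0.002, -0.14]
wrist_force: [-0.1, -0.1, -0.2]
finger_gap: 93.9
clock: 28.8
eef_pos: [510.2, 276.0, 174.7]
eef_rot: [3.14, 0.003, -0.137]
wrist_force: [-0.1, -0.8, -0.5]
finger_gap: 93.9
t 28.8 pos [510.2 276.  174.7] rot [ 3.14e+00  3.00e-03 -1.37e-01] F [-0.1 -0.8 -0.5] gap 93.9
turn first [0.001 0.003 0.003] then shift cm [-0.39 -5.27 -0.53]
```

```bash
python3 -m jog '[[-0.2,-3,0,0,0,0.003,100],[-0.2,-1.8,0,0,0,0,100],[0,0,0,0,0,0,100],[0,0,0,0,0,0,100]]';python3 -c "
from h import *
go(514.2,328.7,19,-0.14)
grab('wrist','w17.png')"
```

```text
clock: 29.2
eef_pos: [514.3, 320.3, 175.5]
eef_rot: [3.14, 0.001, -0.143]
wrist_force: [0.5, 0.7, 0.0]
finger_gap: 94.0
t 29.2 pos [514.3 320.3 175.5] rot [ 3.14e+00  1.00e-03 -1.43e-01] F [0.5 0.7 0. ] gap 94.0
turn first [ 0.001  0.001 -0.003] then shift cm [-0.13 -0.83 15.65]
```

View pics/w17.png

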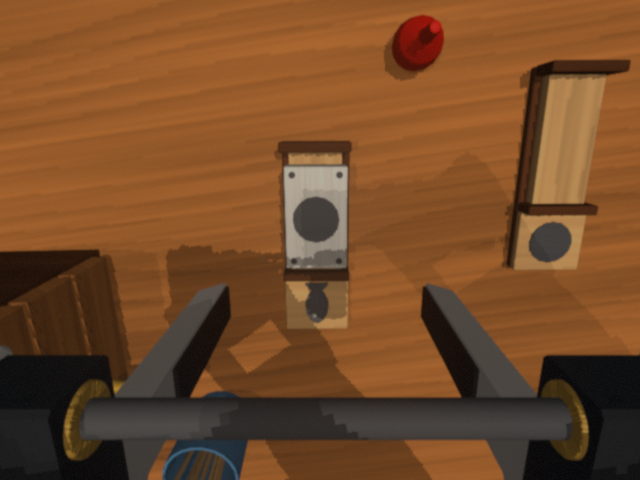

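```bash
python3 -c "
from h import *
s,c,T=grab('wrist')
P=rayplane(c,T,[(548,74),(606,74),(587,206),(532,206)],22);print('bed',P.round(1),P.mean(0))
L=rayplane(c,T,(550,242),18);print('ledge',L)
k=rayplane(c,T,[(532,72),(629,71)],38);print(k)
"; python3 -m jog '[[-0.1,-0.4,2,0,0,0,100],[0,-0.3,4,0,0,0,100],[0,0,4,0,0,0,100],[0,0,3.5,0,0,0,100],[0,0,1.5,0,0,0,100],[0,0,0,0,0,0,100],[0,0,0,0,0,0,100]]';python3 -c "
from h import *
go(514.2,328.7,18,-0.14)
grab('wrist','w18.png')"
```

```text
bed [[611.6 116.7  22. ]
 [604.6  68.4  22. ]
 [492.7  80.1  22. ]
 [500.  130.1  22. ]] [552.22570199  98.83159175  22.        ]
ledge [[461.32833052 111.17474187  18.        ]]
[[614.17249602 138.01041531  38.        ]
 [603.75491699  60.94392452  38.        ]]
clock: 30.0
eef_pos: [515.4, 328.3, 28.1]
eef_rot: [-3.14, -0.002, -0.144]
wrist_force: [-0.2, 0.3, 0.5]
finger_gap: 93.9
t 30.0 pos [515.4 328.3  28.1] rot [-3.14e+00 -2.00e-03 -1.44e-01] F [-0.2  0.3  0.5] gap 93.9
turn first [-0.001 -0.002 -0.004] then shift cm [-0.12 -0.02  1.01]
```

View pics/w18.png

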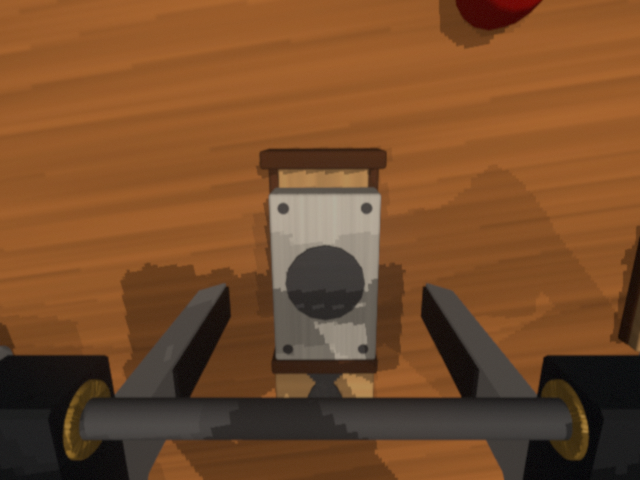

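```bash
python3 -m jog '[[-0.1,0,0.6,0,0,0,100],[0,0,0.4,0,0,0,100],[0,0,0,0,0,0,80],[0,0,0,0,0,0,45],[0,0,0,0,0,0,30],[0,0,0,0,0,0,30],[0,0,0,0,0,0,30],[0,0,0,0,0,0,30]]' 30;python3 -m jog '[[0,0,0,0,0,0,30],[0,0,0,0,0,0,30],[0,0,-1,0,0,0,30],[0,0,-2.5,0,0,0,30],[0,0,-4,0,0,0,30],[0,0,-4,0,0,0,30],[0,0,-1.5,0,0,0,30],[0,0,0,0,0,0,30]]'; python3 -c "
from h import *
go(545.6,99.1,150,-0.145)
grab('wrist','w19.png')"
```

```text
clock: 30.85
eef_pos: [513.6, 328.4, 16.5]
eef_rot: [-3.141, -0.0, -0.143]
wrist_force: [-0.4, 0.6, 0.4]
finger_gap: 53.3
clock: 31.65
eef_pos: [514.1, 328.8, 148.2]
eef_rot: [-3.14, -0.003, -0.143]
wrist_force: [-0.3, 0.1, -3.9]
finger_gap: 53.4
t 31.65 pos [514.1 328.8 148.2] rot [-3.14e+00 -3.00e-03 -1.43e-01] F [-0.3  0.1 -3.9] gap 53.4
turn first [-0.002 -0.003  0.002] then shift cm [ 6.44 22.27 -0.18]
```

View pics/w19.png

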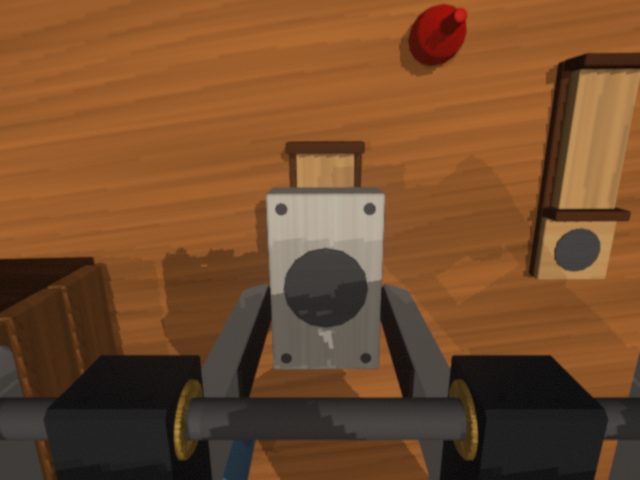

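```bash
python3 -m jog '[[0.7,2.3,0,0,0,0,30],[1.2,4,0,0,0,0,30],[1.2,4,0,0,0,0,30],[1.2,4,0,0,0,0,30],[1.2,4,0,0,0,0,30],[0.7,2.5,0,0,0,0,30],[0.2,1.4,0,0,0,0,30],[0,0,0,0,0,0,30]]';python3 -m jog '[[0,0,0,0,0,0,30]]';python3 -c "
from h import *
go(545.6,99.1,30,-0.145)
grab('wrist','w20.png')"
```

```text
clock: 32.5
eef_pos: [544.5, 98.3, 144.7]
eef_rot: [3.141, 0.003, -0.145]
wrist_force: [-0.1, -0.4, -3.6]
finger_gap: 52.9
clock: 32.6
eef_pos: [544.7, 100.2, 145.4]
eef_rot: [3.141, 0.002, -0.143]
wrist_force: [0.1, -0.6, -3.6]
finger_gap: 53.1
t 32.6 pos [544.7 100.2 145.4] rot [ 3.141e+00  2.000e-03 -1.430e-01] F [ 0.1 -0.6 -3.6] gap 53.1
turn first [0.    0.002 0.002] then shift cm [ 0.11  0.09 11.54]
```

View pics/w20.png

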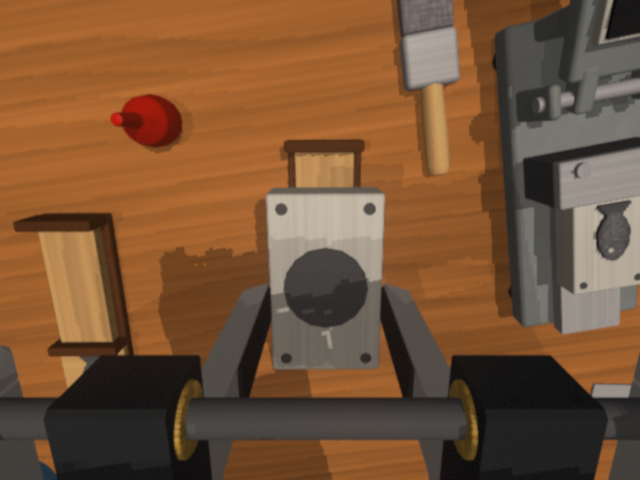

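The round die is over the round cradle and aligned, with the block centred at column 324. I lower it.

```bash
python3 -m jog '[[0.1,0.1,2,0,0,0,30],[0,0,3.5,0,0,0,30],[0,0,3,0,0,0,30],[0,0,1.7,0,0,0,30],[0,0,0.6,0,0,0,30],[0,0,0,0,0,0,30],[0,0,0,0,0,0,30]]';python3 -c "
from h import *
go(545.6,99.1,17,-0.145)"
```

```text
clock: 33.35
eef_pos: [546.5, 99.0, 39.4]
eef_rot: [-3.141, -0.001, -0.143]
wrist_force: [-0.3, -0.4, -2.9]
finger_gap: 53.2
t 33.35 pos [546.5  99.   39.4] rot [-3.141e+00 -1.000e-03 -1.430e-01] F [-0.3 -0.4 -2.9] gap 53.2
turn first [-0.    -0.001  0.002] then shift cm [-0.1  -0.    2.24]
```

```bash
python3 -m jog '[[0,0,0.8,0,0,0,30],[0,0,0.7,0,0,0,30],[0,0,0.3,0,0,0,30],[0,0,0,0,0,0,30]]';python3 -m jog '[[0,0,0.2,0,0,0,30],[0,0,0,0,0,0,30]]'; python3 -m jog '[[0,0,0.1,0,0,0,30],[0,0,0,0,0,0,30]]'
```

```text
clock: 33.75
eef_pos: [545.7, 98.3, 19.9]
eef_rot: [3.141, 0.001, -0.143]
wrist_force: [-0.3, -0.0, -3.0]
finger_gap: 52.7
clock: 33.95
eef_pos: [546.0, 98.4, 18.4]
eef_rot: [-3.142, 0.0, -0.143]
wrist_force: [-1.2, 0.0, -3.8]
finger_gap: 52.8
clock: 34.15
eef_pos: [546.0, 98.4, 17.4]
eef_rot: [-3.142, -0.0, -0.143]
wrist_force: [0.2, 0.3, -3.7]
finger_gap: 53.0
```

```bash
python3 -m jog '[[0,0,0.1,0,0,0,30],[0,0,0,0,0,0,30]]';python3 -m jog '[[0,0,0.05,0,0,0,30],[0,0,0,0,0,0,30]]'
```

```text
clock: 34.35
eef_pos: [546.1, 98.4, 16.6]
eef_rot: [-3.142, -0.0, -0.143]
wrist_force: [-0.8, -0.0, -1.9]
finger_gap: 53.2
clock: 34.55
eef_pos: [546.2, 98.4, 16.5]
eef_rot: [-3.141, -0.0, -0.143]
wrist_force: [-3.1, -0.9, 4.2]
finger_gap: 52.9
```

```bash
python3 -m jog '[[0,0,0,0,0,0,75],[0,0,0,0,0,0,100],[0,0,0,0,0,0,100],[0,0,0,0,0,0,100],[0,0,0,0,0,0,100],[0,0,-1,0,0,0,100],[0,0,-3,0,0,0,100],[0,0,-4,0,0,0,100]]'; python3 -m jog '[[0,0,-4,0,0,0,100],[0,0,-4,0,0,0,100],[0,0,0,0,0,0,100],[0,0,0,0,0,0,100]]';python3 -c "
from h import *
go(360,0,180,-0.0)
grab('wrist','w21.png')"
```

```text
clock: 35.35
eef_pos: [545.1, 98.3, 96.3]
eef_rot: [3.141, 0.003, -0.143]
wrist_force: [0.7, -0.3, 0.5]
finger_gap: 93.9
clock: 35.75
eef_pos: [546.2, 98.5, 177.0]
eef_rot: [-3.141, -0.002, -0.143]
wrist_force: [0.3, 0.5, -0.4]
finger_gap: 94.3
t 35.75 pos [546.2  98.5 177. ] rot [-3.141e+00 -2.000e-03 -1.430e-01] F [ 0.3  0.5 -0.4] gap 94.3
turn first [-0.    -0.002 -0.143] then shift cm [-18.62   9.85  -0.3 ]
```

```bash
python3 -m jog '[[-1.5,1,-1,0,0,0,100],[-3,1.5,-1,0,0,0,100],[-4,1.5,0,0,0,0,100],[-4,1.5,0,0,0,0,100],[-3,1.5,0,0,0,0,100],[-1,0,0,0,0,0,100],[0,0,0,0,0,0,100],[0,0,0,0,0,0,100]]'; python3 -c "
from h import *
grab('wrist','w22.png');grab('top','top2.png');grab('scene','scene2.png')
print(monitor.read_state()['eef_pos'])"
```

```text
clock: 36.6
eef_pos: [373.3, 52.8, 195.7]
eef_rot: [3.142, 0.0, -0.143]
wrist_force: [0.6, -0.1, -0.2]
finger_gap: 93.9
[373.298073    52.8089789  195.53108885]
```

View pics/w21.png

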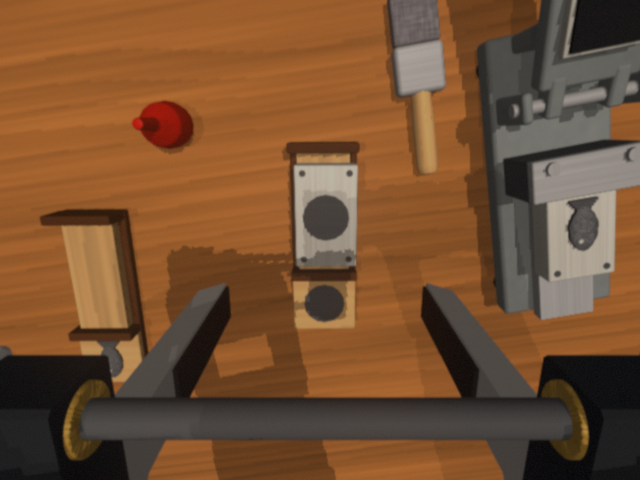

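View pics/top2.png

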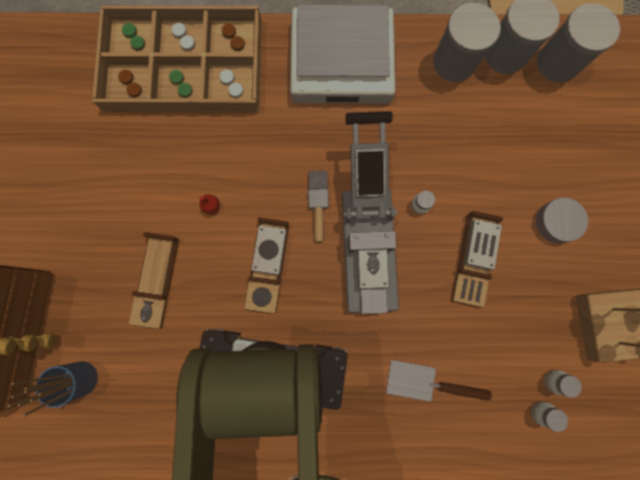

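View pics/scene2.png

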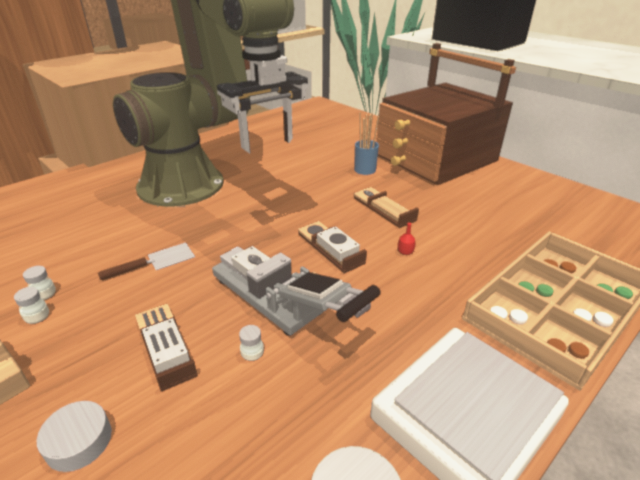

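All three dies are in their places, the fish cradle is empty, and the blower (209,204) and jar (424,202) are unmoved. One numeric check before I hand in.

```bash
python3 - <<'E'
from h import *
s,c,T=grab("top")
hsv=cv2.cvtColor(c["color"],cv2.COLOR_BGR2HSV);S,V=hsv[...,1],hsv[...,2]
light=((S<60)&(V>125)).astype(np.uint8)*255
for nm,box,z,o,w in [("round",(240,215,292,280),46,(553,98),-.145),("bars",(458,215,504,274),46,(567.5,-329),-.215),("fish",(357,249,390,289),74,(524,-106.3),.033)]:
    k=blobs(None,light,box)[0];b=cv2.boxPoints(cv2.minAreaRect(k));P=rayplane(c,T,b,z);m=P.mean(0)
    e=max((P[(i+1)%4]-P[i] for i in range(4)),key=np.linalg.norm); a=np.arctan2(e[1],e[0]);a=(a-w+np.pi/2)%np.pi-np.pi/2
    if nm=="fish": # visible part: front edge + 45
        f=P[np.argsort(P[:,0])[:2]].mean(0); m=f+45*np.array([np.cos(w),np.sin(w),0])
    d=m[:2]-o; print(nm,m.round(1),"along",round(d@[np.cos(w),np.sin(w)],1),"side",round(d@[-np.sin(w),np.cos(w)],1),"yaw err",round(a,3))
s=monitor.read_state();print(s["wrist_force"].round(1),np.abs(s["qd"]).max())
E
```

```text
round [553.6  96.8  46. ] along 0.8 side -1.1 yaw err 0.008
bars [ 566.3 -329.    46. ] along -1.1 side -0.2 yaw err 0.002
fish [ 524.7 -105.6   74. ] along 0.7 side 0.7 yaw err -0.009
[ 1.5 -0.6 -0.4] 0.006836141873270691
```

```bash
python3 -c "
from cell import order
print(order.sign_off())"
```

```text
the job is handed in; nothing more can be done
None
```

The press is changed over to the fish die and the job is handed in, at about 37 s on the robot clock. I slid the round die out from under the lip and parked it in the fish cradle. I then pushed the fish die in until it met the stop (8–11 N of push). The bars die went to the bars cradle, and the round die to the round cradle.

**Die positions:** in the last top view, measured against my own estimates of the places (calibration good to about 2 mm), all three are well inside the limits:

| Die | Place | Lengthways | Sideways | Angle error |
|---|---|---|---|---|
| Fish | press | 0.7 mm | 0.7 mm | 0.01 rad |
| Round | round cradle | 0.8 mm | 1.1 mm | 0.01 rad |
| Bars | bars cradle | 1.1 mm | 0.2 mm | below 0.01 rad |

**Rest of the scene:** the fish cradle is empty. By eye, the jar and the blower stand at the same pixels as at the start. The gripper was open and clear of everything.

**Disagreements:** no check failed. My estimates of the press and cradle angles differed by about 0.02–0.03 rad between features, so I used averages. Triangulating the disc on the round die gave a height about 4 mm too low, so I used the given heights instead.

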